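# Disarm the drying tray and tip the fired cases into their cells

### The job

Make the drying tray safe by pulling its key plug out of the socket and leaving it in the steel parking dish; only then tip the fired cases out of each scoop that holds any, from low over the tray, into the cell whose number of studs matches the scoop's, and never into another cell. The cases are evidence, so the gripper must not touch them: move them only in their scoops. Stand the emptied scoops upright on the rubber mat again, and leave the cup and the small brown bottle alone.

Things in the scene. Friction and masses are not known exactly. Their poses are not given: they have to be found in the camera images.
- scoop_1_grip (a point): Centre of the upright black square grip post (20 x 20 x 48 mm tall) over the middle of the loose steel scoop with one stud on its arch; 88 mm above the scoop's underside. z up, x from the open front to the closed back. The arch's bar runs along y, its top 28 mm below this point. The lip over which cases roll out is at (-45, 0, -69) mm from it.
- scoop_1: The scoop with one stud: origin at the centre of its flat underside, axes as its grip's. 90 (x) x 84 (y) x 108 mm high, 0.15 to 0.31 kg. Inside 80 mm wide; the floor slopes 10 degrees down to the back, so cases lie against the back wall and roll out when the front is lowered by well over 10 degrees (30 is plenty). Side walls 44 mm high, down to the underside also at the front.
- scoop_2_grip (a point): Centre of the upright black square grip post (20 x 20 x 48 mm tall) over the middle of the loose steel scoop with two studs on its arch; 88 mm above the scoop's underside. z up, x from the open front to the closed back. The arch's bar runs along y, its top 28 mm below this point. The lip over which cases roll out is at (-45, 0, -69) mm from it.
- scoop_2: The scoop with two studs: origin at the centre of its flat underside, axes as its grip's. 90 (x) x 84 (y) x 108 mm high, 0.15 to 0.31 kg. Inside 80 mm wide; the floor slopes 10 degrees down to the back, so cases lie against the back wall and roll out when the front is lowered by well over 10 degrees (30 is plenty). Side walls 44 mm high, down to the underside also at the front.
- scoop_3_grip (a point): Centre of the upright black square grip post (20 x 20 x 48 mm tall) over the middle of the loose steel scoop with three studs on its arch; 88 mm above the scoop's underside. z up, x from the open front to the closed back. The arch's bar runs along y, its top 28 mm below this point. The lip over which cases roll out is at (-45, 0, -69) mm from it.
- scoop_3: The scoop with three studs: origin at the centre of its flat underside, axes as its grip's. 90 (x) x 84 (y) x 108 mm high, 0.15 to 0.31 kg. Inside 80 mm wide; the floor slopes 10 degrees down to the back, so cases lie against the back wall and roll out when the front is lowered by well over 10 degrees (30 is plenty). Side walls 44 mm high, down to the underside also at the front.
- case_1a: Centre of a fired shotgun case, a plain cylinder 20 mm in diameter and 68 mm long, black with a brass head, 30 g, axis along its own y; lies across the back of the scoop with one stud at the start.
- case_1b: Centre of a fired shotgun case, a plain cylinder 20 mm in diameter and 68 mm long, black with a brass head, 30 g, axis along its own y; lies across the middle of the scoop with one stud at the start. May be absent.
- case_2a: Centre of a fired shotgun case, a plain cylinder 20 mm in diameter and 68 mm long, black with a brass head, 30 g, axis along its own y; lies across the back of the scoop with two studs at the start.
- case_2b: Centre of a fired shotgun case, a plain cylinder 20 mm in diameter and 68 mm long, black with a brass head, 30 g, axis along its own y; lies across the middle of the scoop with two studs at the start. May be absent.
- case_3a: Centre of a fired shotgun case, a plain cylinder 20 mm in diameter and 68 mm long, black with a brass head, 30 g, axis along its own y; lies across the back of the scoop with three studs at the start. May be absent.
- cell_1 (a point): Centre of the inner floor (6 mm above the worktop) of the fixed drying tray's cell with one stud on the ledge before it. Inside 110 (x) x 94 (y) mm; walls and dividers 4 mm thick, tops 34 mm above this point. z up, x away from the ledge, y along the row (cell one at the +y end, pitch 98 mm). The ledge, 30 mm high and 42 mm deep, is on the tray's -x side.
- cell_2 (a point): Centre of the inner floor (6 mm above the worktop) of the fixed drying tray's cell with two studs on the ledge before it. Inside 110 (x) x 94 (y) mm; walls and dividers 4 mm thick, tops 34 mm above this point. z up, x away from the ledge, y along the row (cell one at the +y end, pitch 98 mm). The ledge, 30 mm high and 42 mm deep, is on the tray's -x side.
- cell_3 (a point): Centre of the inner floor (6 mm above the worktop) of the fixed drying tray's cell with three studs on the ledge before it. Inside 110 (x) x 94 (y) mm; walls and dividers 4 mm thick, tops 34 mm above this point. z up, x away from the ledge, y along the row (cell one at the +y end, pitch 98 mm). The ledge, 30 mm high and 42 mm deep, is on the tray's -x side.
- socket (a point): Mouth of the key plug's socket, on the flat top (36 mm above the worktop) of a 42 x 40 mm black block in the tray's front ledge, before the divider of cells one and two; axes as the tray's. A sprung detent grips the plug: it comes out straight up with about 4 to 12 N over the first 10 mm; it is free once raised 30 mm.
- plug_grip (a point): Centre of the cordless key plug's grey grip, a block 24 (x) x 22 (y) x 40 mm tall; below the grip is a steel tongue 16 x 12 x 28 mm, so the tongue's tip is 48 mm below this point. Loose, 50 g. At the start it is plugged in upright, this point 20 mm above the socket's mouth, axes as the tray's.
- dish_in (a point): Centre of the inner floor of the loose steel parking dish, an open box 86 (x) x 90 (y) x 28 mm high with 3 mm walls and floor, 0.25 kg; z up.
- mat_top (a point): Centre of the top of the fixed black rubber mat, 100 (x) x 360 (y) x 3 mm, on which the scoops stand; z up.
- cup_clear: Bystander: clear plastic cup, 69 mm wide, 85 mm high, origin under its centre.
- dropper_bottle: Bystander: small brown bottle with black cap, 33 mm wide, 88 mm high, origin under its centre.
- plug: The key plug: tip of its tongue, 48 mm below its grip point; axes as the grip point's.

How it is judged:
By the outcome, as a careful person would: the job done as asked, in the order asked, and still so for the second after the job is handed in, with the robot touching nothing.
Of case_1b, case_2b, case_3a only 1 to 3 are there at a start; the rules pass over those that are not, and their reading is None.
At some moment in a run one of dish may be knocked a few centimetres aside while the robot is not near it.
It also fails if it takes over 210 s, if anything falls off the work surface, if the arm or the gripper's body presses on something with over 40 N, if the wrist force passes 120 N, or if a joint passes its speed limit or range.

### The arm

A 6-joint arm with a two-finger parallel gripper is mounted at the origin on a cart in front of the work surface, level with it; the furniture and walls round the work are solid. World frame = base frame: x ahead of the robot, y to its left, z up, the work surface at z = 0. Lengths are in m, angles in rad, forces in N, time in s.
With the tool pointing down it reaches from about 0.3 to 0.825 m from the base axis. Payload 5.4 kg.
Tool frame: the origin (TCP) lies on the centre line of the jaws, within the pads' length; the fingertips stand robot.finger_overhang ahead of it and the grasp point (between the pads) lies 3 mm ahead of it (robot.finger_overhang is the distance from the TCP to the fingertips, in m); z points along the fingers, y is the line along which they close (so a half turn about z gives the same grasp; the last joint's range is limited). The gripper opens to 92 mm and grips with 3 to 60 N. Pads are 20 mm wide; open, the fingers measure 128 mm over their backs; the gripper's body (75 mm by 189 mm) begins 69 mm behind the grasp point.
Start: joints at [0.909, 0.158, 1.597, -0, 1.386, -0.21], TCP at [0.251, 0.517, 0.208] pointing down, gripper open.
Joint ranges: [-2.91, 2.91], [-0.94, 2.29], [0.18, 2.7], [-1.29, 4.43], [0.17, 2.64], [-3, 3]. Speed limits (rad/s): [2.57, 2.57, 3.14, 3.14, 3.14, 3.14].

### API

Orientations are given as a 3x3 rotation matrix whose columns are the frame's x, y, z axes.
In Python, from rig import robot, vision, look_for, regions_of, place_of gives the robot as it stands.
- The arm moves only by the tool play_rows, never from a script. Its argument "deltas" is a list of rows, each a list of 6 numbers: the shift along the tool's x, y, z as a fraction of full scale, then the turn, a rotation vector about the tool's x, y, z as a fraction of full scale. In form: [[x, y, z, wx, wy, wz], ...]. A call has 1 to 8 rows; each row is the pose to reach, as a shift and turn from the pose commanded when the call began, along the tool's axes at that moment; what a row does not reach only later rows make up. Full scale, the value 1, is 0.75 m for a shift and 45 degrees for a turn. A row lasts 1/8 s, in which the tool goes at most 62.5 mm and 10.7 degrees, less where a joint would pass 70% of its speed; a pose out of reach is approached as far as the arm can. A call with a number of a shift or a turn outside -1 to 1 is refused whole. A call with a gripper value outside its range is refused whole. "fingers" is the closure, from 0 (fully open) to 1 (shut), set as the call begins (left out, the last holds). The fingers move at their own pace and stop on an object; the grip force is fixed at half the most. Time passes only in rows, so rows that repeat a pose let the fingers close. It gives the time, the measured TCP pose, the force, the opening and the grip force at its end, in the units of the state.
- robot.sense(): the state, without advancing time (a new reading comes with each control period).
- vision.grab_frame(name): name is "scene" or "top"; returns a dict with "frame" (420x560x3 uint8, red, green, blue), "range_z" (420x560 float32, m along the optical axis (not along the pixel's ray), 0 where there is no reading), "fx", "fy", "cx", "cy" (pixels), "eye" and "attitude" of the camera in the world. Camera axes: x right, y down, z forward; pixel columns grow to the right and rows downward; lengths in m; the calibration is good to about 2 mm. A picture is of the moment at which its call begins.
- robot.hand_in(): hands the job in; it is judged then, once.
Trained networks look in a picture, given as the dict that the camera call returned (one of the last four; its "shot" number tells which), for a name from the list of things; names that differ only in an ending like _2 or _b are one class to them, and where a whole thing is asked for, a point or a joint stands for the part that bears it (a point fixed in the world has none). Each returns a list of dicts, best first, with "score" (0 to 1); they miss things now and then, are a little off and sometimes report something else, mostly with a low value. They report only what shows in the picture. A call takes as long as a camera call.
- look_for(picture, name): "centre" ([x, y, z] in m, in world coordinates, good to about 4 mm: the middle of the surface that is visible of it).
- regions_of(picture, name): "mask" (420x560 bool, what is visible of it).
- place_of(picture, name): "centre" ([x, y, z] in m, in world coordinates, good to about 4 mm: a listed point, or the origin of a listed thing).
The state is a dict: "time": time; "joint_pos": joint angles; "joint_velocities": joint speeds; "tau": joint torques, N m; "ee_pos": TCP position; "tool_rot": TCP orientation; "force": force on the tool from outside, world axes, zero at the start; "moment": the same for the moment, N m; "opening": opening from 0.0 (shut) to 1.0 (fully open); "grasp_force": force on a finger pad.
Only numpy, scipy, OpenCV 4.12 (cv2) and the standard library are available. Lean on these libraries where they do the work, as an engineer would, in place of code of your own. Each camera call takes 0.05 s, during which the arm holds its last target. There are 200 camera calls.

## Working session

There is one attempt and no reset: what is moved stays moved. The work goes in short steps, Python scripts to look and compute and a tool call to move; the robot and the scene stay as the last step left them, time stands still between calls to the robot, and variables do not carry over. Pictures are saved under pics/ and viewed, at most 14 in all, crops included, and the job is handed in when it is done.

Besides the shell and the picture viewer there is one more tool, called after "Call:" as name(argument=value, ...) on one line, values as JSON. play_rows: Moves the arm, as the interface text tells. Shift numbers are shares of 0.75 m and turn numbers shares of 45 degrees, none past 1 either way. Its arguments: {"type":"object","properties":{"deltas":{"type":"array","items":{"type":"array","items":{"type":"number"}}},"fingers":{"type":"number"}},"required":["deltas"]}

```bash
mkdir -p pics; ls; cat > h.py <<'E'
import numpy as np, cv2
from rig import robot, vision, look_for, regions_of, place_of
def save(p,n): cv2.imwrite('pics/'+n,cv2.cvtColor(p['frame'],cv2.COLOR_RGB2BGR))
def cloud(p):
    z=p['range_z']; v,u=np.mgrid[:z.shape[0],:z.shape[1]]
    c=np.dstack([(u-p['cx'])/p['fx']*z,(v-p['cy'])/p['fy']*z,z])
    return c@np.array(p['attitude']).T+np.array(p['eye'])
E
python3 - <<'E'
from h import *
for n in('scene','top'):
    p=vision.grab_frame(n); save(p,n+'0.png'); print(n,p['eye'],np.round(p['attitude'],3).tolist(),p['fx'])
    for k in('scoop_1_grip','scoop_1','case_1a','cell_1','cell_2','cell_3','socket','plug_grip','dish_in','mat_top','cup_clear','dropper_bottle'):
        print(k,[(np.round(d['centre'],3).tolist(),round(d['score'],2)) for d in place_of(p,k)[:6]])
s=robot.sense();print(s); print(robot.finger_overhang)
E
```

```text
pics
scene [-0.20457984  0.92744896  1.48703913] [[-0.755, -0.507, 0.416], [-0.656, 0.572, -0.493], [0.011, -0.645, -0.764]] 525.4979819252037
scoop_1_grip []
scoop_1 [([0.422, 0.221, 0.006], 0.96), ([0.431, 0.112, 0.003], 0.77), ([0.455, 0.226, 0.021], 0.4), ([0.741, -0.133, -0.005], 0.27)]
case_1a []
cell_1 [([0.527, -0.289, 0.002], 0.82), ([0.523, -0.388, 0.006], 0.78), ([0.428, 0.119, 0.089], 0.73), ([0.526, -0.193, 0.009], 0.66)]
cell_2 [([0.527, -0.289, 0.002], 0.82), ([0.523, -0.388, 0.006], 0.78), ([0.428, 0.119, 0.089], 0.73), ([0.526, -0.193, 0.009], 0.66)]
cell_3 [([0.527, -0.289, 0.002], 0.82), ([0.523, -0.388, 0.006], 0.78), ([0.428, 0.119, 0.089], 0.73), ([0.526, -0.193, 0.009], 0.66)]
socket [([0.45, -0.237, 0.036], 0.82), ([0.428, 0.116, 0.004], 0.46)]
plug_grip [([0.448, -0.235, 0.057], 0.54)]
dish_in [([0.426, -0.046, -0.001], 0.58)]
mat_top []
cup_clear [([0.738, -0.135, -0.005], 0.51), ([0.521, -0.387, 0.008], 0.5)]
dropper_bottle [([0.449, -0.24, 0.006], 0.43), ([0.427, 0.452, -0.001], 0.39)]
top [0.33940184 0.04564362 1.43580361] [[0.003, -0.987, 0.16], [-1.0, -
[... 895 characters left out ...]
.10112994e-01]), 'joint_velocities': array([ 1.20062022e-04,  3.38763038e-05, -1.80536309e-03,  3.21261861e-04,
       -4.76726876e-04, -7.46315826e-04]), 'tau': array([-6.81970905e-04, -3.85577953e+01, -3.22353315e+01,  7.02332589e-02,
        3.08556226e-02, -1.31722098e-05]), 'ee_pos': array([0.25106159, 0.51728754, 0.20810028]), 'tool_rot': array([[-8.99673763e-01,  4.36562844e-01,  5.77942520e-05],
       [ 4.36562845e-01,  8.99673764e-01,  9.46074227e-06],
       [-4.78657638e-05,  3.37424047e-05, -9.99999998e-01]]), 'force': array([ 0.13696646, -0.02951368, -0.27231119]), 'moment': array([ 0.00608248, -0.01657428, -0.01511078]), 'grasp_force': 0.0, 'opening': 0.9982184835493607}
0.022
```

View pics/top0.png

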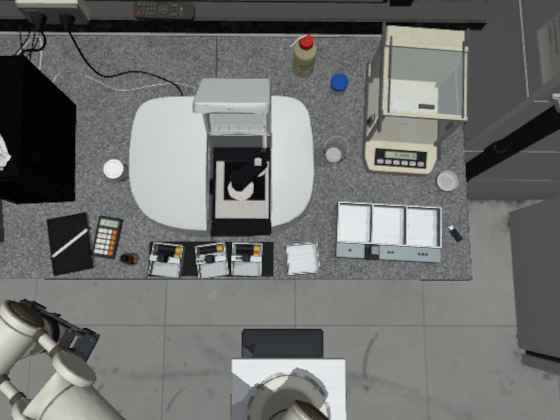

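View pics/scene0.png

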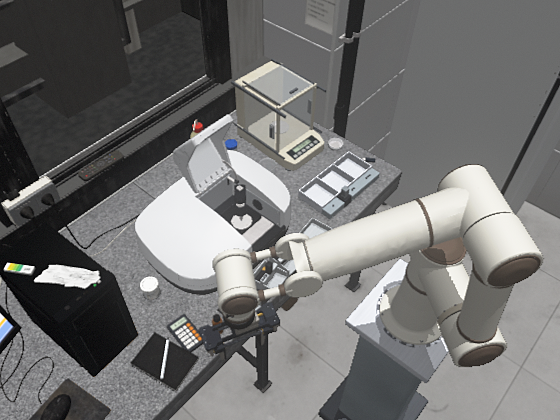

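The top view shows three scoops on the mat at about (165,259), (212,260) and (247,259), the dish at (302,258), the tray at (388,231) with the plug block at (373,250), the bottle at (127,259), and the cup probably at (335,152). I'll zoom in for the studs and yaws.

```bash
python3 - <<'E'
from h import *
p=vision.grab_frame('top')
f=cv2.cvtColor(p['frame'],cv2.COLOR_RGB2BGR)
a=cv2.resize(f[235:285,140:280],None,fx=5.6,fy=5.6,interpolation=cv2.INTER_CUBIC)
b=cv2.resize(f[195:268,325:465],None,fx=4,fy=4,interpolation=cv2.INTER_CUBIC); b=cv2.copyMakeBorder(b,0,0,0,a.shape[1]-b.shape[1],0)
cv2.imwrite('pics/crop.png',np.vstack([a,b]))
C=cloud(p); z=C[...,2]
# grips: points between z .095 and .125
m=((z>.095)&(z<.12)&(C[...,0]>.35)&(C[...,0]<.5)&(C[...,1]>.05)&(C[...,1]<.4)).astype(np.uint8)
n,l,st,_=cv2.connectedComponentsWithStats(m)
for i in range(1,n):
    if st[i,4]>8: print('post',st[i],C[l==i].mean(0).round(4))
for nm,lo,hi,xr,yr in(('dish',.02,.035,(.3,.5),(-.12,.03)),('dishall',.008,.035,(.3,.5),(-.12,.03)),('traytop',.034,.05,(.42,.62),(-.46,-.12)),('plug',.06,.09,(.4,.5),(-.3,-.18)),('scoopwall',.012,.05,(.36,.5),(.28,.4)),('w2',.012,.05,(.36,.5),(.17,.275)),('w1',.012,.05,(.36,.5),(.06,.165))):
    m=(z>lo)&(z<hi)&(C[...,0]>xr[0])&(C[...,0]<xr[1])&(C[...,1]>yr[0])&(C[...,1]<yr[1])
    if m.sum()>3:
        q=C[m]; r=cv2.minAreaRect((q[:,:2]*1000).astype(np.float32)); print(nm,m.sum(),q.min(0).round(3),q.max(0).round(3),np.round(r[0],1),np.round(r[1],1),round(r[2],1))
for k in('scoop_1','case_1a','case_1b','scoop_1_grip'):
    print(k,[(np.round(d['centre'],3).tolist(),round(d['score'],2)) for d in look_for(p,k)[:8]])
# heights around workspace
for y in(.35,.22,.12,0,-.08):
    print(y,[ (round(x,2),round(float(z[(abs(C[...,0]-x)<.01)&(abs(C[...,1]-y)<.02)].max(initial=-1)),3)) for x in np.arange(.36,.7,.03)])
E
```

```text
post [172 229  37   6  56] [0.4925 0.262  0.1078]
post [156 254  10   9  63] [0.4205 0.3437 0.1102]
post [204 255   9   8  63] [0.4199 0.2164 0.1098]
post [241 254   8   8  61] [0.4227 0.1194 0.1096]
dish 142 [ 0.382 -0.087  0.02 ] [0.473 0.009 0.034] [427.1 -39.1] [86.2 89.9] 5.4
dishall 238 [ 0.382 -0.115  0.008] [0.495 0.009 0.034] [438.8 -53.1] [112.9 124.5] 0.6
traytop 815 [ 0.422 -0.436  0.034] [ 0.588 -0.135  0.049] [ 503.1 -284.7] [297.  159.2] 86.9
plug 81 [ 0.434 -0.246  0.06 ] [ 0.458 -0.224  0.082] [ 446.2 -235. ] [22.7 24.3] 89.5
scoopwall 821 [0.372 0.297 0.012] [0.492 0.392 0.05 ] [435.6 343.7] [ 86.1 122. ] 83.9
w2 763 [0.37  0.17  0.012] [0.49  0.265 0.05 ] [429.6 217.9] [119.4  94.2] 0.4
w1 765 [0.379 0.075 0.012] [0.491 0.162 0.05 ] [434.5 118.2] [112.3  86.7] 1.0
scoop_1 [([0.417, 0.215, 0.02], 0.89), ([0.511, -0.293, 0.004], 0.73), ([0.413, 0.122, 0.022], 0.56)]
case_1a [([0.409, 0.215, 0.02], 0.74), ([0.453, 0.341, 0.027], 0.52)]
case_1b [([0.441, 0.336, 0.03], 0.39)]
scoop_1_grip [([0.415, 0.347, 0.021], 0.76)]
0.35 [(np.float64(0.36), 0.001), (np.float64(0.39)
[... 889 characters left out ...]
at64(0.66), 0.182), (np.float64(0.69), 0.092)]
0 [(np.float64(0.36), 0.002), (np.float64(0.39), 0.031), (np.float64(0.42), 0.029), (np.float64(0.45), 0.032), (np.float64(0.48), 0.007), (np.float64(0.51), 0.15), (np.float64(0.54), 0.159), (np.float64(0.57), 0.167), (np.float64(0.6), 0.177), (np.float64(0.63), 0.18), (np.float64(0.66), 0.184), (np.float64(0.69), 0.183)]
-0.08 [(np.float64(0.36), 0.003), (np.float64(0.39), 0.033), (np.float64(0.42), 0.033), (np.float64(0.45), 0.031), (np.float64(0.48), 0.031), (np.float64(0.51), 0.007), (np.float64(0.54), 0.006), (np.float64(0.57), 0.006), (np.float64(0.6), 0.121), (np.float64(0.63), 0.148), (np.float64(0.66), 0.154), (np.float64(0.69), 0.155)]
```

View pics/crop.png

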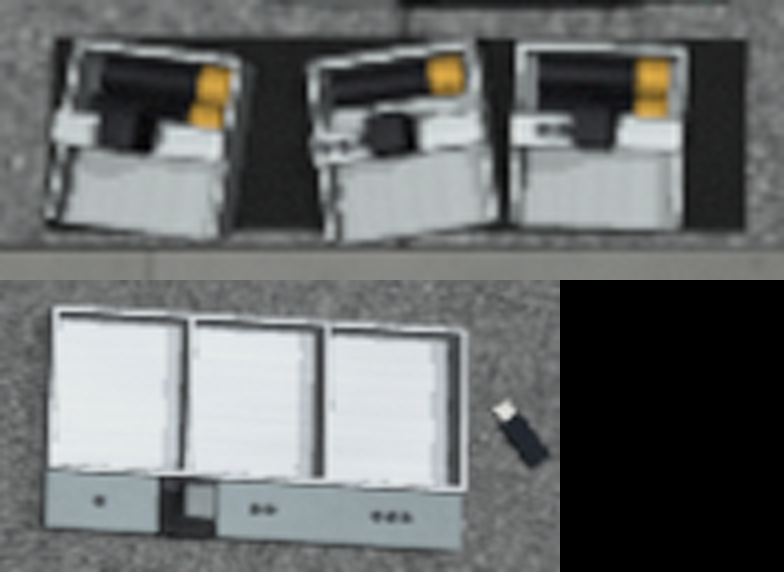

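The crop shows the left scoop with two cases and no marks resolved on its arch at about (75,130). The middle scoop has one case and marks at about (335,150). The right scoop has two cases and two marks at about (550,130). On the tray, one, two and three studs run from left to right, and the plug is at (200,500). Plug first; the studs get another look once the arm is out of the scene view.

```bash
cat >> h.py <<'E'
from scipy.spatial.transform import Rotation as Ro
D=np.diag([-1.,1,-1])
def tool(yaw,pitch=0): # deg; pitch>0 lowers front
    return Ro.from_euler('z',yaw,degrees=True)*Ro.from_euler('y',-pitch,degrees=True)*Ro.from_matrix(D)
def plan(targets,s=None):
    """targets: list of (tcp xyz, yaw, pitch)"""
    s=s or robot.sense(); p0=s['ee_pos']; R0=Ro.from_matrix(s['tool_rot'])
    print('t',round(s['time'],2),'pos',p0.round(4))
    for p,y,pi in targets:
        d=R0.inv().apply(np.array(p)-p0)/.75; w=(R0.inv()*tool(y,pi)).as_rotvec()/(np.pi/4)
        print([round(float(v),3)+0. for v in np.r_[d,w]])
E
python3 - <<'E'
from h import *
plan([((.38,.1,.2),-3,0),((.446,-.236,.15),-3,0)])
E
```

```text
t 1.55 pos [0.2511 0.5173 0.2081]
[-0.398, -0.425, 0.011, 0.0, 0.0, -0.509]
[-0.672, -0.79, 0.077, 0.0, 0.0, -0.509]
```

Call:
play_rows(deltas=[[-0.398, -0.425, 0.011, 0, 0, -0.509], [-0.398, -0.425, 0.011, 0, 0, -0.509], [-0.398, -0.425, 0.011, 0, 0, -0.509], [-0.398, -0.425, 0.011, 0, 0, -0.509], [-0.398, -0.425, 0.011, 0, 0, -0.509], [-0.398, -0.425, 0.011, 0, 0, -0.509], [-0.398, -0.425, 0.011, 0, 0, -0.509], [-0.398, -0.425, 0.011, 0, 0, -0.509]])

```text
time: 2.55
ee_pos: [0.3814, 0.097, 0.2001]
tool_rot: [[-0.998, 0.059, 0.001], [0.059, 0.998, -0.001], [-0.001, -0.001, -1.0]]
force: [0.6, -0.1, -0.1]
opening: 0.995
grasp_force: 0.0
```

```bash
python3 - <<'E'
from h import *
plan([((.446,-.236,.15),-3,0)])
p=vision.grab_frame('scene');save(p,'s1.png')
f=cv2.cvtColor(p['frame'],cv2.COLOR_RGB2BGR)
C=cloud(p);m=(C[...,2]>.06)&(C[...,2]<.12)&(C[...,0]>.39)&(C[...,0]<.45)&(C[...,1]>.08)&(C[...,1]<.38)
v,u=np.nonzero(m);print(u.min(),u.max(),v.min(),v.max())
v0,u0=max(v.min()-15,0),u.min()-20
a=f[v0:v.max()+25,u0:u.max()+20];k=min(800/a.shape[1],600/a.shape[0]);cv2.imwrite('pics/s1c.png',cv2.resize(a,None,fx=k,fy=k,interpolation=cv2.INTER_CUBIC))
E
```

```text
t 2.55 pos [0.3814 0.097  0.2001]
[-0.112, -0.438, 0.067, -0.001, 0.001, -0.008]
231 296 241 305
```

View pics/s1c.png

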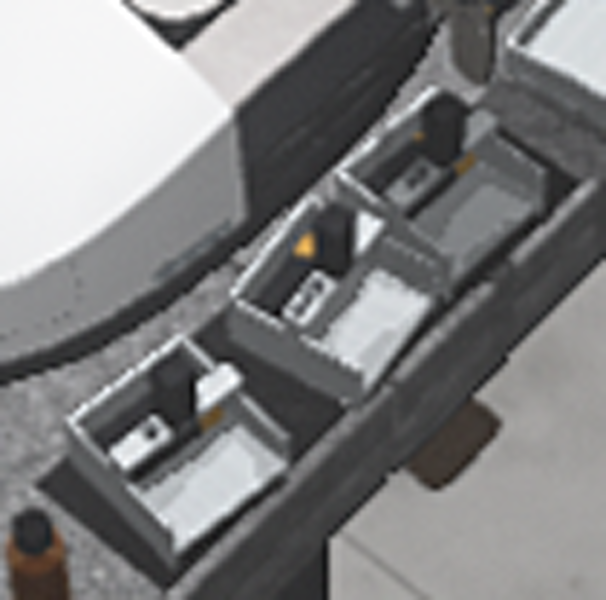

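The bottle is at the lower left. The near scoop (y=0.344) has one stud at (150,432), the middle scoop (y=0.216) has a three-stud cluster at (305,298), and the far scoop (y=0.119) has two at (415,180). This agrees with the case counts. Now the plug.

Call:
play_rows(deltas=[[-0.112, -0.438, 0.067, 0, 0, -0.008], [-0.112, -0.438, 0.067, 0, 0, -0.008], [-0.112, -0.438, 0.067, 0, 0, -0.008], [-0.112, -0.438, 0.067, 0, 0, -0.008], [-0.112, -0.438, 0.067, 0, 0, -0.008], [-0.112, -0.438, 0.067, 0, 0, -0.008], [-0.112, -0.438, 0.067, 0, 0, -0.008], [-0.112, -0.438, 0.067, 0, 0, -0.008]])

```text
time: 3.6
ee_pos: [0.4477, -0.2302, 0.1495]
tool_rot: [[-0.999, 0.044, -0.0], [0.044, 0.999, 0.001], [0.0, 0.001, -1.0]]
force: [1.1, 0.2, -0.8]
opening: 1.0
grasp_force: 0.0
```

```bash
python3 - <<'E'
from h import *
plan([((.447,-.236,.065),-3,0)])
E
```

```text
t 3.6 pos [ 0.4477 -0.2302  0.1495]
[0.001, -0.008, 0.113, 0.001, 0.0, 0.011]
```

Call:
play_rows(deltas=[[0, 0, 0.04, 0, 0, 0], [0, 0, 0.08, 0, 0, 0], [0, 0, 0.113, 0, 0, 0], [0, 0, 0.113, 0, 0, 0], [0, 0, 0.113, 0, 0, 0], [0, 0, 0.113, 0, 0, 0]])

```text
time: 4.35
ee_pos: [0.4482, -0.2326, 0.0664]
tool_rot: [[-0.999, 0.045, 0.002], [0.045, 0.999, -0.002], [-0.002, -0.002, -1.0]]
force: [-0.1, -0.5, -0.0]
opening: 0.999
grasp_force: 0.0
```

Call:
play_rows(deltas=[[0, 0, 0, 0, 0, 0], [0, 0, 0, 0, 0, 0], [0, 0, 0, 0, 0, 0], [0, 0, 0, 0, 0, 0], [0, 0, 0, 0, 0, 0], [0, 0, 0, 0, 0, 0], [0, 0, 0, 0, 0, 0], [0, 0, 0, 0, 0, 0]], fingers=1)

```text
time: 5.35
ee_pos: [0.4474, -0.2325, 0.065]
tool_rot: [[-0.999, 0.046, 0.0], [0.046, 0.999, -0.001], [-0.0, -0.001, -1.0]]
force: [0.2, -0.4, 0.8]
opening: 0.234
grasp_force: 30.0
```

Call:
play_rows(deltas=[[0, 0, -0.01, 0, 0, 0], [0, 0, -0.02, 0, 0, 0], [0, 0, -0.03, 0, 0, 0], [0, 0, -0.05, 0, 0, 0], [0, 0, -0.08, 0, 0, 0], [0, 0, -0.1, 0, 0, 0], [0, 0, -0.1, 0, 0, 0], [0, 0, -0.1, 0, 0, 0]])

```text
time: 6.35
ee_pos: [0.4469, -0.2319, 0.1393]
tool_rot: [[-0.999, 0.046, -0.001], [0.046, 0.999, 0.001], [0.001, 0.001, -1.0]]
force: [0.2, 0.6, -1.0]
opening: 0.235
grasp_force: 29.9
```

```bash
python3 - <<'E'
from h import *
p=vision.grab_frame('top')
for f in (place_of,look_for):
  for k in('plug_grip','dish_in'): print(k,[(np.round(d['centre'],3).tolist(),round(d['score'],2)) for d in f(p,k)[:3]])
plan([((.43,-.04,.14),0,0)])
save(p,'t2.png')
E
```

```text
plug_grip [([0.457, 0.224, 0.023], 0.44), ([0.44, 0.126, 0.022], 0.31)]
dish_in [([0.43, -0.04, -0.0], 0.89)]
plug_grip [([0.417, 0.217, 0.021], 0.61)]
dish_in [([0.433, -0.039, 0.002], 0.81)]
t 6.6 pos [ 0.4469 -0.2319  0.1392]
[0.034, 0.255, -0.001, 0.001, -0.001, -0.058]
```

View pics/t2.png

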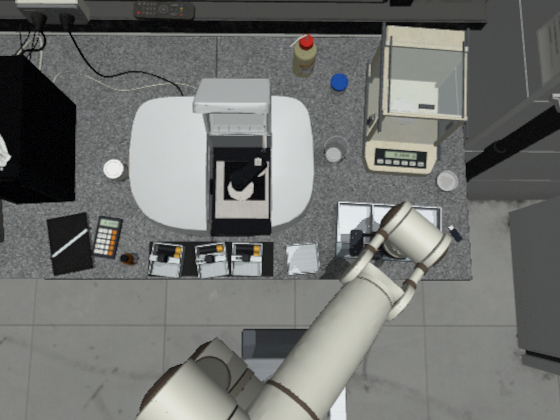

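The tray view is partly hidden by the arm, the dish is still at (302,258), and the plug is held (opening 0.235 at 30 N). I'll carry it leaned 40° so that it lies down inside the dish.

```bash
python3 - <<'E'
from h import *
plan([((.417,-.04,.13),3,40),((.417,-.04,.056),3,40)])
E
```

```text
t 6.6 pos [ 0.4469 -0.2319  0.1392]
[0.051, 0.254, 0.012, -0.043, -0.889, -0.12]
[0.051, 0.254, 0.111, -0.043, -0.889, -0.12]
```

Call:
play_rows(deltas=[[0.051, 0.254, 0.012, -0.043, -0.889, -0.12], [0.051, 0.254, 0.012, -0.043, -0.889, -0.12], [0.051, 0.254, 0.012, -0.043, -0.889, -0.12], [0.051, 0.254, 0.012, -0.043, -0.889, -0.12], [0.051, 0.254, 0.012, -0.043, -0.889, -0.12], [0.051, 0.254, 0.012, -0.043, -0.889, -0.12], [0.051, 0.254, 0.012, -0.043, -0.889, -0.12], [0.051, 0.254, 0.012, -0.043, -0.889, -0.12]])

```text
time: 7.6
ee_pos: [0.4269, -0.0422, 0.1303]
tool_rot: [[-0.769, -0.054, 0.637], [-0.041, 0.999, 0.036], [-0.638, 0.002, -0.77]]
force: [-0.3, -0.5, -0.1]
opening: 0.23
grasp_force: 29.9
```

```bash
python3 - <<'E'
from h import *
plan([((.417,-.04,.056),3,40)])
E
```

```text
t 7.6 pos [ 0.4269 -0.0422  0.1303]
[0.073, 0.004, 0.068, 0.003, -0.008, 0.0]
```

Call:
play_rows(deltas=[[0, 0, 0, 0, 0, 0], [0.02, 0, 0.024, 0, 0, 0], [0.042, 0, 0.05, 0, 0, 0], [0.058, 0, 0.069, 0, 0, 0], [0.063, 0, 0.075, 0, 0, 0], [0.063, 0, 0.075, 0, 0, 0], [0.063, 0, 0.075, 0, 0, 0]])

```text
time: 8.48
ee_pos: [0.4397, -0.0454, 0.0583]
tool_rot: [[-0.774, -0.057, 0.631], [-0.042, 0.998, 0.039], [-0.632, 0.004, -0.775]]
force: [-2.9, 0.8, 1.8]
opening: 0.234
grasp_force: 29.9
```

Call:
play_rows(deltas=[[0, 0, 0, 0, 0, 0], [0, 0, 0, 0, 0, 0], [0, 0, 0, 0, 0, 0], [0, 0, 0, 0, 0, 0]], fingers=0.6)

```text
time: 8.98
ee_pos: [0.4397, -0.0458, 0.0581]
tool_rot: [[-0.774, -0.056, 0.631], [-0.041, 0.998, 0.038], [-0.632, 0.004, -0.775]]
force: [-0.4, 0.0, 0.0]
opening: 0.401
grasp_force: 0.0
```

Call:
play_rows(deltas=[[0, 0, -0.02, 0, 0, 0], [0, 0, -0.05, 0, 0, 0], [0, 0, -0.1, 0, 0, 0], [0, 0, -0.15, 0, 0, 0], [0, 0, -0.2, 0, 0, 0], [0, 0, -0.2, 0, 0, 0]])

```text
time: 9.72
ee_pos: [0.4052, -0.08, 0.1268]
tool_rot: [[-0.781, -0.068, 0.621], [-0.04, 0.997, 0.059], [-0.624, 0.021, -0.782]]
force: [0.5, 1.1, 0.4]
opening: 0.399
grasp_force: 0.0
```

```bash
python3 - <<'E'
from h import *
for n in ('scene','top'):
  p=vision.grab_frame(n)
  for k in('plug_grip','plug','dish_in'): print(k,[(np.round(d['centre'],3).tolist(),round(d['score'],2)) for d in place_of(p,k)[:3]])
  f=cv2.cvtColor(p['frame'],cv2.COLOR_RGB2BGR)
  if n=='top': cv2.imwrite('pics/t3.png',cv2.resize(f[225:290,270:350],None,fx=7,fy=7,interpolation=cv2.INTER_CUBIC))
plan([((.36,.12,.17),0,0)])
E
```

```text
plug_grip []
plug [([0.457, -0.051, 0.012], 0.55), ([0.454, 0.342, 0.021], 0.22), ([0.453, -0.236, 0.038], 0.21)]
dish_in [([0.455, 0.342, 0.019], 0.7), ([0.429, -0.046, 0.001], 0.58)]
plug_grip [([0.413, -0.048, 0.012], 0.46)]
plug [([0.46, -0.05, 0.017], 0.64)]
dish_in [([0.429, -0.04, 0.002], 0.8), ([0.738, -0.14, -0.003], 0.75), ([0.423, 0.346, 0.092], 0.56)]
t 10.12 pos [ 0.4054 -0.0789  0.1268]
[0.0, 0.27, -0.066, 0.057, 0.856, 0.078]
```

View pics/t3.png

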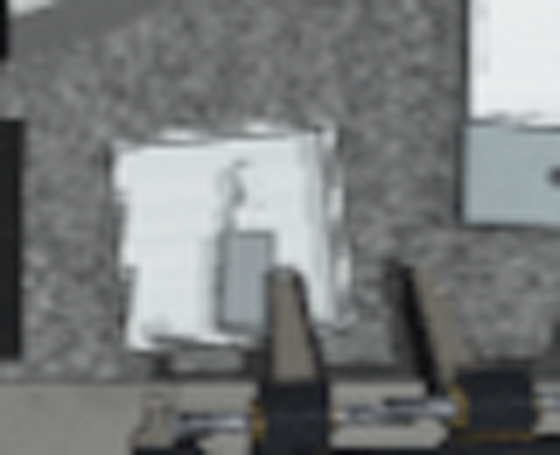

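The plug lies flat in the dish at about (245,280) in the crop, with the fingers clear of it. Next I'll right the tool.

```bash
python3 - <<'E'
from h import *
print(robot.sense()['joint_pos'].round(2))
plan([((.37,-.05,.22),0,0)])
E
```

```text
[-1.02 -0.94  2.7   0.66  1.15 -2.86]
t 10.12 pos [ 0.4054 -0.0789  0.1268]
[-0.042, 0.044, -0.124, 0.057, 0.856, 0.078]
```

Call:
play_rows(deltas=[[-0.02, 0.02, -0.06, 0, 0.2, 0], [-0.042, 0.044, -0.124, 0.02, 0.4, 0.03], [-0.042, 0.044, -0.124, 0.057, 0.856, 0.078], [-0.042, 0.044, -0.124, 0.057, 0.856, 0.078], [-0.042, 0.044, -0.124, 0.057, 0.856, 0.078], [-0.042, 0.044, -0.124, 0.057, 0.856, 0.078], [-0.042, 0.044, -0.124, 0.057, 0.856, 0.078], [-0.042, 0.044, -0.124, 0.057, 0.856, 0.078]], fingers=0)

```text
time: 11.12
ee_pos: [0.3695, -0.0512, 0.2207]
tool_rot: [[-1.0, 0.003, 0.003], [0.003, 1.0, -0.001], [-0.003, -0.001, -1.0]]
force: [0.5, -0.7, -0.2]
opening: 1.001
grasp_force: 0.0
```

```bash
python3 - <<'E'
from h import *
print(robot.sense()['joint_pos'].round(2))
p=vision.grab_frame('top');C=cloud(p);z=C[...,2]
for nm,(y0,y1) in dict(s1=(.28,.4),s3=(.17,.275),s2=(.06,.165)).items():
    m=(z>.03)&(z<.052)&(C[...,0]>.36)&(C[...,0]<.478)&(C[...,1]>y0)&(C[...,1]<y1)
    q=C[m];r=cv2.minAreaRect((q[:,:2]*1000).astype(np.float32)); print(nm,m.sum(),np.round(r[0],1),np.round(r[1],1),round(r[2],1))
    # arch bar
    m=(z>.055)&(z<.075)&(C[...,0]>.36)&(C[...,0]<.478)&(C[...,1]>y0)&(C[...,1]<y1)
    q=C[m][:,:2];v=np.linalg.svd(q-q.mean(0))[2][0];print(' bar',len(q),q.mean(0).round(4),np.degrees(np.arctan(-v[0]/v[1])).round(1))
    m=(z>.108)&(z<.12)&(C[...,0]>.36)&(C[...,0]<.46)&(C[...,1]>y0)&(C[...,1]<y1)
    print(' post',C[m].mean(0).round(4))
plan([((.42,.119,.19),0,0)])
E
```

```text
[-0.46 -0.43  2.1   0.    1.47 -2.03]
s1 251 [421.2 345.4] [86.  89.1] 83.2
 bar 126 [0.4215 0.3405] -5.9
 post [0.4212 0.3452 0.1111]
s3 169 [420.5 217.5] [89.5 84.5] 9.1
 bar 135 [0.42   0.2163] 8.5
 post [0.4197 0.2172 0.1115]
s2 204 [424.  119.5] [83.9 88.8] 88.4
 bar 127 [0.4233 0.1174] -1.0
 post [0.4234 0.119  0.1115]
t 11.18 pos [ 0.3696 -0.0511  0.2206]
[-0.067, 0.227, 0.041, -0.002, 0.004, -0.003]
```

Call:
play_rows(deltas=[[-0.072, 0.227, 0.041, 0, 0, -0.03], [-0.072, 0.227, 0.041, 0, 0, -0.03], [-0.072, 0.227, 0.041, 0, 0, -0.03], [-0.072, 0.227, 0.041, 0, 0, -0.03], [-0.072, 0.227, 0.041, 0, 0, -0.03], [-0.072, 0.227, 0.041, 0, 0, -0.03]])

```text
time: 11.92
ee_pos: [0.4242, 0.1182, 0.1897]
tool_rot: [[-1.0, -0.02, 0.001], [-0.02, 1.0, -0.0], [-0.001, -0.001, -1.0]]
force: [0.4, -0.6, -0.5]
opening: 1.001
grasp_force: 0.0
```

```bash
python3 - <<'E'
from h import *
plan([((.4237,.1192,.094),-1.3,0)])
E
```

```text
t 11.93 pos [0.4242 0.1182 0.1897]
[0.001, 0.001, 0.128, -0.001, 0.002, 0.055]
```

Call:
play_rows(deltas=[[0.001, 0.001, 0.04, 0, 0, 0.055], [0.001, 0.001, 0.09, 0, 0, 0.055], [0.001, 0.001, 0.12, 0, 0, 0.055], [0.001, 0.001, 0.128, 0, 0, 0.055], [0.001, 0.001, 0.128, 0, 0, 0.055], [0.001, 0.001, 0.128, 0, 0, 0.055]])

```text
time: 12.68
ee_pos: [0.4244, 0.1199, 0.0944]
tool_rot: [[-1.0, 0.021, 0.003], [0.021, 1.0, -0.0], [-0.003, -0.0, -1.0]]
force: [0.3, 0.8, -0.5]
opening: 0.995
grasp_force: 0.0
```

Call:
play_rows(deltas=[[0, 0, 0, 0, 0, 0], [0, 0, 0, 0, 0, 0], [0, 0, 0, 0, 0, 0], [0, 0, 0, 0, 0, 0], [0, 0, 0, 0, 0, 0], [0, 0, 0, 0, 0, 0], [0, 0, 0, 0, 0, 0], [0, 0, 0, 0, 0, 0]], fingers=1)

```text
time: 13.68
ee_pos: [0.4232, 0.12, 0.093]
tool_rot: [[-1.0, 0.021, -0.0], [0.021, 1.0, -0.001], [0.0, -0.001, -1.0]]
force: [-0.2, -0.7, 1.6]
opening: 0.211
grasp_force: 30.0
```

Call:
play_rows(deltas=[[0, 0, -0.01, 0, 0, 0], [0, 0, -0.03, 0, 0, 0], [0, 0, -0.05, 0, 0, 0], [0, 0, -0.08, 0, 0, 0], [0, 0, -0.11, 0, 0, 0], [0, 0, -0.14, 0, 0, 0], [0, 0, -0.15, 0, 0, 0], [0, 0, -0.15, 0, 0, 0]])

```text
time: 14.68
ee_pos: [0.4235, 0.1202, 0.2061]
tool_rot: [[-1.0, 0.021, 0.001], [0.021, 1.0, -0.0], [-0.001, -0.0, -1.0]]
force: [0.4, 0.8, -2.3]
opening: 0.209
grasp_force: 30.0
```

```bash
cat >> h.py <<'E'
CELL={1:(.5296,-.189),2:(.5245,-.287),3:(.5194,-.385)}
def dump(n,pitch,lipx=.02,lipz=.067,gz=.004,yaw=-3):
    """TCP for lip at tray-x lipx from cell centre; gz: TCP above grip point"""
    c,s=np.cos(np.radians(yaw)),np.sin(np.radians(yaw))
    lip=np.array([CELL[n][0]+lipx*c,CELL[n][1]+lipx*s,lipz])
    S=Ro.from_euler('z',yaw,degrees=True)*Ro.from_euler('y',-pitch,degrees=True)
    return (lip-S.apply([-.045,0,-.069-gz]),yaw,pitch)
E
python3 - <<'E'
from h import *
plan([((.43,-.04,.21),-3,-4),((.50,-.2,.21),-3,-4),dump(2,0,lipz=.13),dump(2,0)])
E
```

```text
t 14.68 pos [0.4235 0.1202 0.2061]
[-0.013, -0.213, -0.005, -0.002, 0.09, 0.04]
[-0.111, -0.425, -0.005, -0.002, 0.09, 0.04]
[-0.232, -0.543, 0.004, 0.0, 0.002, 0.04]
[-0.232, -0.543, 0.088, 0.0, 0.002, 0.04]
```

Call:
play_rows(deltas=[[-0.001, -0.015, -0.005, 0, 0.03, 0.01], [-0.002, -0.045, -0.005, 0, 0.06, 0.02], [-0.004, -0.085, -0.005, 0, 0.09, 0.03], [-0.006, -0.125, -0.005, 0, 0.09, 0.04], [-0.01, -0.17, -0.005, 0, 0.09, 0.04], [-0.013, -0.215, -0.005, 0, 0.09, 0.04], [-0.018, -0.255, -0.005, 0, 0.09, 0.04], [-0.025, -0.29, -0.005, 0, 0.09, 0.04]])

```text
time: 15.68
ee_pos: [0.4369, -0.0994, 0.2086]
tool_rot: [[-0.996, 0.054, -0.073], [0.053, 0.999, 0.003], [0.073, -0.001, -0.997]]
force: [0.4, -0.4, -2.8]
opening: 0.213
grasp_force: 30.0
```

```bash
python3 - <<'E'
from h import *
plan([dump(2,-4,lipz=.13),dump(2,-4),dump(2,0)])
print(robot.sense()['joint_pos'].round(2))
E
```

```text
t 15.68 pos [ 0.4369 -0.0994  0.2086]
[-0.224, -0.243, -0.004, -0.001, -0.004, -0.002]
[-0.23, -0.243, 0.08, -0.001, -0.004, -0.002]
[-0.223, -0.243, 0.076, -0.001, -0.093, -0.002]
[-0.47 -0.12  1.88 -0.03  1.45 -1.98]
```

Call:
play_rows(deltas=[[-0.022, -0.038, -0.004, 0, 0, 0], [-0.05, -0.076, -0.004, 0, 0, 0], [-0.085, -0.114, -0.004, 0, 0, 0], [-0.12, -0.152, -0.004, 0, 0, 0], [-0.155, -0.19, -0.004, 0, 0, 0], [-0.19, -0.22, -0.004, 0, 0, 0], [-0.215, -0.238, -0.004, 0, 0, 0], [-0.224, -0.243, -0.004, 0, 0, 0]])

```text
time: 16.68
ee_pos: [0.5952, -0.2897, 0.199]
tool_rot: [[-0.996, 0.053, -0.073], [0.053, 0.999, 0.004], [0.073, 0.0, -0.997]]
force: [-0.4, 0.8, -2.7]
opening: 0.212
grasp_force: 30.0
```

```bash
python3 - <<'E'
from h import *
print(robot.sense()['joint_pos'].round(2))
p=vision.grab_frame('top');C=cloud(p);z=C[...,2]
q=C[(z>.165)&(z<.2)&(abs(C[...,1]+.285)<.08)&(C[...,0]>.4)&(C[...,0]<.7)]
save(p,'t4.png'); f=cv2.cvtColor(p['frame'],cv2.COLOR_RGB2BGR)
cv2.imwrite('pics/t4.png',cv2.resize(f[180:280,300:460],None,fx=5,fy=5,interpolation=cv2.INTER_CUBIC))
plan([dump(2,-4),dump(2,0),dump(2,6)])
E
```

```text
[-0.62  0.45  1.26 -0.04  1.49 -2.13]
t 16.73 pos [ 0.5955 -0.2895  0.1992]
[-0.005, -0.002, 0.083, 0.0, -0.003, -0.001]
[0.002, -0.002, 0.079, 0.0, -0.092, -0.001]
[0.013, -0.002, 0.074, 0.0, -0.226, -0.001]
```

View pics/t4.png

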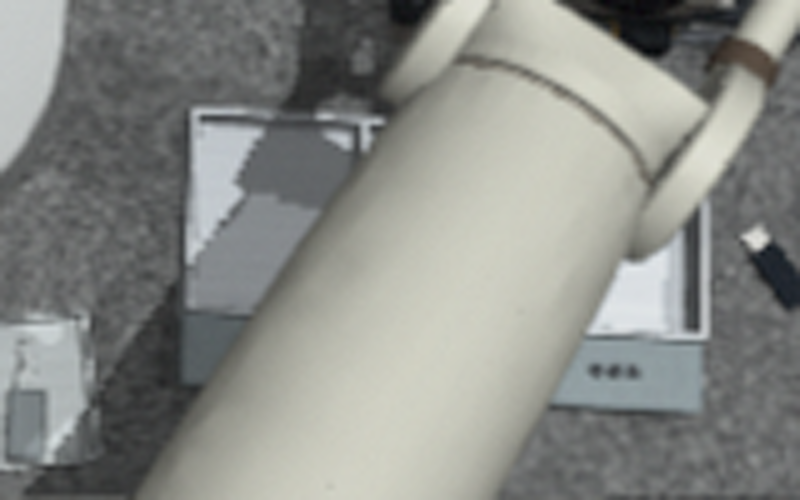

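The arm hides the scoop here, but cell 2 lies below it where computed. Lowering.

Call:
play_rows(deltas=[[-0.001, -0.001, 0.02, 0, 0, 0], [-0.003, -0.002, 0.045, 0, 0, 0], [-0.004, -0.002, 0.07, 0, 0, 0], [-0.005, -0.002, 0.083, 0, 0, 0], [-0.002, -0.002, 0.081, 0, -0.045, 0], [0.002, -0.002, 0.079, 0, -0.092, 0], [0.002, -0.002, 0.079, 0, -0.092, 0]])

```text
time: 17.6
ee_pos: [0.5893, -0.2897, 0.1419]
tool_rot: [[-0.999, 0.053, 0.001], [0.053, 0.999, -0.002], [-0.001, -0.001, -1.0]]
force: [-0.4, -0.1, -2.2]
opening: 0.213
grasp_force: 30.0
```

```bash
python3 - <<'E'
from h import *
plan([dump(2,a) for a in (4,8,11,13,15,17,20,24)])
plan([dump(2,a) for a in (30,40,50)])
E
```

```text
t 17.6 pos [ 0.5893 -0.2897  0.1419]
[0.007, -0.001, -0.001, -0.002, -0.087, 0.0]
[0.014, -0.001, -0.005, -0.002, -0.176, 0.0]
[0.02, -0.001, -0.007, -0.002, -0.243, 0.0]
[0.023, -0.001, -0.009, -0.002, -0.287, 0.0]
[0.027, -0.001, -0.01, -0.002, -0.331, 0.0]
[0.031, -0.001, -0.011, -0.002, -0.376, 0.0]
[0.037, -0.001, -0.012, -0.002, -0.443, 0.0]
[0.045, -0.001, -0.014, -0.002, -0.531, 0.0]
t 17.6 pos [ 0.5893 -0.2897  0.1419]
[0.057, -0.001, -0.015, -0.002, -0.665, 0.0]
[0.076, -0.001, -0.013, -0.002, -0.887, 0.0]
[0.096, -0.001, -0.009, -0.002, -1.109, 0.0]
```

Call:
play_rows(deltas=[[0.007, 0, -0.001, 0, -0.087, 0], [0.014, 0, -0.005, 0, -0.176, 0], [0.02, 0, -0.007, 0, -0.243, 0], [0.022, 0, -0.008, 0, -0.265, 0], [0.023, 0, -0.009, 0, -0.287, 0], [0.025, 0, -0.009, 0, -0.309, 0], [0.027, 0, -0.01, 0, -0.331, 0], [0.029, 0, -0.01, 0, -0.353, 0]])

```text
time: 18.6
ee_pos: [0.5681, -0.2886, 0.1493]
tool_rot: [[-0.96, 0.052, 0.276], [0.05, 0.999, -0.016], [-0.276, -0.001, -0.961]]
force: [0.1, 0.5, -2.0]
opening: 0.213
grasp_force: 30.0
```

```bash
python3 - <<'E'
from h import *
plan([dump(2,a) for a in (18,20,22,25,28,32,36,40)])
E
```

```text
t 18.6 pos [ 0.5681 -0.2886  0.1493]
[0.004, -0.001, -0.003, -0.002, -0.044, 0.001]
[0.007, -0.001, -0.005, -0.002, -0.088, 0.001]
[0.011, -0.001, -0.006, -0.002, -0.132, 0.001]
[0.016, -0.001, -0.009, -0.001, -0.199, 0.001]
[0.022, -0.001, -0.011, -0.001, -0.266, 0.001]
[0.03, -0.001, -0.013, -0.001, -0.355, 0.001]
[0.037, -0.001, -0.015, -0.001, -0.444, 0.001]
[0.045, -0.001, -0.017, -0.001, -0.532, 0.001]
```

Call:
play_rows(deltas=[[0.004, 0, -0.003, 0, -0.044, 0], [0.007, 0, -0.005, 0, -0.088, 0], [0.011, 0, -0.006, 0, -0.132, 0], [0.016, 0, -0.009, 0, -0.199, 0], [0.022, 0, -0.011, 0, -0.266, 0], [0.03, 0, -0.013, 0, -0.355, 0], [0.037, 0, -0.015, 0, -0.444, 0], [0.037, 0, -0.015, 0, -0.444, 0]])

```text
time: 19.6
ee_pos: [0.537, -0.2868, 0.1514]
tool_rot: [[-0.809, 0.054, 0.585], [0.044, 0.999, -0.032], [-0.586, -0.0, -0.81]]
force: [-0.4, -0.3, -1.5]
opening: 0.211
grasp_force: 30.0
```

Call:
play_rows(deltas=[[0, 0, 0, 0, 0, 0], [0, 0, 0, 0, 0, 0], [0, 0, 0, 0, 0, 0], [0, 0, 0, 0, 0, 0]])

```text
time: 20.1
ee_pos: [0.5386, -0.287, 0.1525]
tool_rot: [[-0.808, 0.052, 0.586], [0.041, 0.999, -0.032], [-0.587, -0.002, -0.809]]
force: [0.1, -0.2, -1.6]
opening: 0.212
grasp_force: 30.0
```

```bash
python3 - <<'E'
from h import *
p=vision.grab_frame('scene');f=cv2.cvtColor(p['frame'],cv2.COLOR_RGB2BGR)
cv2.imwrite('pics/s5.png',cv2.resize(f[120:270,260:430],None,fx=4,fy=4,interpolation=cv2.INTER_CUBIC))
plan([dump(2,a,lipz=.09+.04*(i>1)) for i,a in enumerate((25,10,0,0))])
print(robot.sense()['joint_pos'].round(2),robot.sense()['force'])
E
```

```text
t 20.15 pos [ 0.5385 -0.2869  0.1525]
[-0.035, -0.001, -0.012, -0.001, 0.243, 0.002]
[-0.054, -0.001, 0.011, -0.001, 0.577, 0.001]
[-0.095, -0.001, -0.015, -0.001, 0.799, 0.001]
[-0.095, -0.001, -0.015, -0.001, 0.799, 0.001]
[-0.95 -0.06  2.07  0.67  0.83 -2.86] [-0.08090345 -0.42616449 -2.29917799]
```

View pics/s5.png

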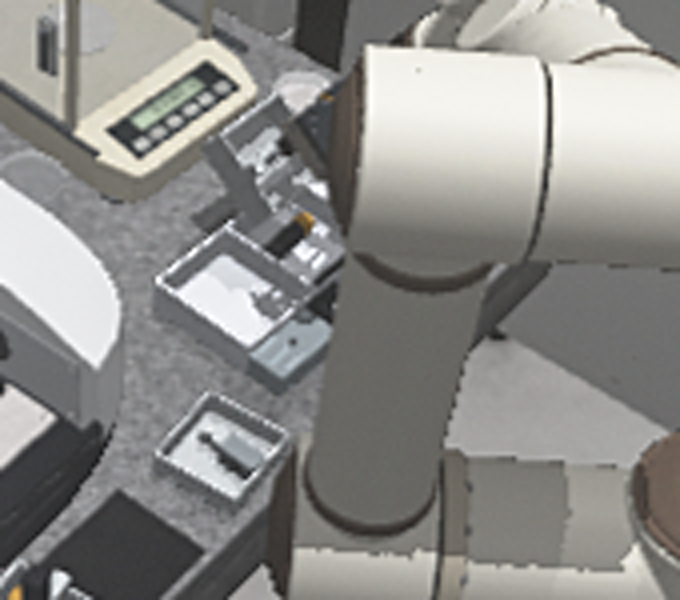

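The scene view shows a case lying in cell 2 at (290,235) and the scoop tipped above it; the dish with the plug is at (225,450). The load has also dropped. Returning the scoop to its spot.

Call:
play_rows(deltas=[[-0.02, 0, -0.02, 0, 0.12, 0], [-0.035, 0, -0.02, 0, 0.243, 0], [-0.054, 0, -0.01, 0, 0.45, 0], [-0.07, 0, -0.015, 0, 0.6, 0], [-0.095, 0, -0.015, 0, 0.799, 0], [-0.095, 0, -0.015, 0, 0.799, 0], [-0.095, 0, -0.015, 0, 0.799, 0], [-0.095, 0, -0.015, 0, 0.799, 0]])

```text
time: 21.15
ee_pos: [0.5881, -0.2895, 0.2034]
tool_rot: [[-0.999, 0.053, 0.0], [0.053, 0.999, -0.001], [-0.0, -0.001, -1.0]]
force: [-0.2, -0.2, -2.5]
opening: 0.212
grasp_force: 30.0
```

```bash
python3 - <<'E'
from h import *
plan([((.44,-.06,.21),-2,0),((.4237,.1192,.2),-1.3,0)])
p=vision.grab_frame('scene')
for k in('dish_in','plug_grip'): print(k,[(np.round(d['centre'],3).tolist(),round(d['score'],2)) for d in place_of(p,k)[:3]])
E
```

```text
t 21.15 pos [ 0.5881 -0.2895  0.2034]
[0.213, 0.295, -0.009, -0.001, 0.001, -0.023]
[0.248, 0.533, 0.004, -0.001, 0.0, -0.039]
dish_in [([0.409, -0.046, 0.002], 0.92), ([0.593, -0.297, 0.115], 0.42), ([0.424, 0.221, 0.006], 0.27)]
plug_grip [([0.422, 0.451, -0.0], 0.64), ([0.397, -0.044, 0.014], 0.52)]
```

Call:
play_rows(deltas=[[0.03, 0.04, -0.009, 0, 0, 0], [0.08, 0.1, -0.009, 0, 0, 0], [0.14, 0.16, -0.009, 0, 0, -0.01], [0.19, 0.22, -0.009, 0, 0, -0.023], [0.213, 0.28, -0.009, 0, 0, -0.023], [0.22, 0.33, -0.005, 0, 0, -0.03], [0.23, 0.37, -0.005, 0, 0, -0.039], [0.235, 0.4, 0, 0, 0, -0.039]])

```text
time: 22.3
ee_pos: [0.4285, 0.0202, 0.2034]
tool_rot: [[-1.0, 0.021, 0.002], [0.021, 1.0, -0.001], [-0.002, -0.001, -1.0]]
force: [0.5, -0.2, -2.1]
opening: 0.212
grasp_force: 30.0
```

```bash
python3 - <<'E'
from h import *
plan([((.4237,.1192,.18),-1.3,0)])
p=vision.grab_frame('top');f=cv2.cvtColor(p['frame'],cv2.COLOR_RGB2BGR)
cv2.imwrite('pics/t6.png',cv2.resize(f[180:290,270:460],None,fx=4,fy=4,interpolation=cv2.INTER_CUBIC))
E
```

```text
t 22.3 pos [0.4285 0.0202 0.2034]
[0.009, 0.132, 0.031, -0.002, 0.003, 0.002]
```

View pics/t6.png

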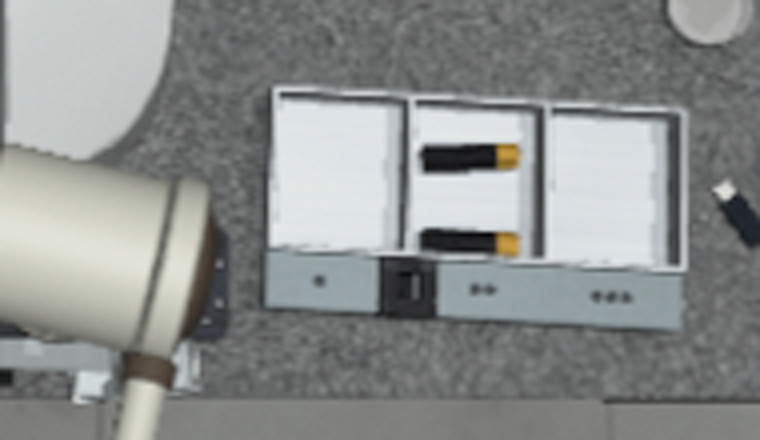

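Both cases are in cell 2, at (470,157) and (470,242). Now I'll set the scoop down.

Call:
play_rows(deltas=[[0.005, 0.05, 0.01, 0, 0, 0], [0.009, 0.1, 0.02, 0, 0, 0], [0.009, 0.125, 0.031, 0, 0, 0], [0.009, 0.132, 0.031, 0, 0, 0], [0.009, 0.132, 0.031, 0, 0, 0], [0.009, 0.132, 0.08, 0, 0, 0], [0.009, 0.132, 0.12, 0, 0, 0], [0.009, 0.132, 0.12, 0, 0, 0]])

```text
time: 23.35
ee_pos: [0.4226, 0.1172, 0.1112]
tool_rot: [[-1.0, 0.023, -0.005], [0.023, 1.0, -0.002], [0.005, -0.002, -1.0]]
force: [0.4, -0.3, -1.2]
opening: 0.215
grasp_force: 30.0
```

```bash
python3 - <<'E'
from h import *
plan([((.4237,.1192,.094),-1.3,0)])
E
```

```text
t 23.35 pos [0.4226 0.1172 0.1112]
[-0.001, 0.003, 0.023, -0.002, -0.006, 0.0]
```

Call:
play_rows(deltas=[[0, 0.001, 0.01, 0, 0, 0], [0, 0.001, 0.018, 0, 0, 0], [0, 0.001, 0.023, 0, 0, 0], [0, 0.001, 0.0255, 0, 0, 0], [0, 0.001, 0.0255, 0, 0, 0], [0, 0.001, 0.0255, 0, 0, 0]])

```text
time: 24.1
ee_pos: [0.4245, 0.1189, 0.0939]
tool_rot: [[-1.0, 0.021, 0.0], [0.021, 1.0, -0.001], [-0.0, -0.001, -1.0]]
force: [0.1, -0.2, -2.6]
opening: 0.211
grasp_force: 30.0
```

Call:
play_rows(deltas=[[0, 0, 0, 0, 0, 0], [0, 0, 0, 0, 0, 0], [0, 0, 0, 0, 0, 0], [0, 0, 0, 0, 0, 0], [0, 0, 0, 0, 0, 0], [0, 0, 0, 0, 0, 0]], fingers=0)

```text
time: 24.85
ee_pos: [0.4244, 0.1189, 0.0937]
tool_rot: [[-1.0, 0.022, 0.0], [0.022, 1.0, -0.001], [-0.0, -0.001, -1.0]]
force: [0.2, -0.4, -0.1]
opening: 0.844
grasp_force: 0.0
```

Call:
play_rows(deltas=[[0, 0, -0.03, 0, 0, 0], [0, 0, -0.08, 0, 0, 0], [0, 0, -0.13, 0, 0, 0], [0, 0, -0.15, 0, 0, 0], [0, 0, -0.15, 0, 0, 0], [0, 0, -0.15, 0, 0, 0]])

```text
time: 25.6
ee_pos: [0.4234, 0.119, 0.2044]
tool_rot: [[-1.0, 0.022, -0.003], [0.022, 1.0, -0.001], [0.003, -0.001, -1.0]]
force: [-0.4, 0.3, 1.1]
opening: 1.002
grasp_force: 0.0
```

```bash
python3 - <<'E'
from h import *
plan([((.4212,.3454,.20),-6.5,0),((.4212,.3454,.094),-6.5,0)])
E
```

```text
t 25.6 pos [0.4234 0.119  0.2044]
[0.009, 0.302, 0.005, -0.002, -0.004, 0.117]
[0.009, 0.302, 0.147, -0.002, -0.004, 0.117]
```

Call:
play_rows(deltas=[[0.009, 0.302, 0.005, 0, 0, 0.117], [0.009, 0.302, 0.005, 0, 0, 0.117], [0.009, 0.302, 0.005, 0, 0, 0.117], [0.009, 0.302, 0.005, 0, 0, 0.117], [0.009, 0.302, 0.005, 0, 0, 0.117], [0.009, 0.302, 0.005, 0, 0, 0.117]])

```text
time: 26.35
ee_pos: [0.4219, 0.3446, 0.2008]
tool_rot: [[-0.994, 0.113, -0.002], [0.113, 0.994, -0.003], [0.002, -0.003, -1.0]]
force: [0.6, -0.1, -0.3]
opening: 1.001
grasp_force: 0.0
```

```bash
python3 - <<'E'
from h import *
plan([((.4212,.3454,.094),-6.5,0)])
E
```

```text
t 26.35 pos [0.4219 0.3446 0.2008]
[0.001, 0.001, 0.142, -0.004, -0.002, 0.0]
```

Call:
play_rows(deltas=[[0.001, 0, 0.04, 0, 0, 0], [0.001, 0, 0.09, 0, 0, 0], [0.001, 0, 0.12, 0, 0, 0], [0.001, 0, 0.141, 0, 0, 0], [0.001, 0, 0.141, 0, 0, 0], [0.001, 0, 0.141, 0, 0, 0]])

```text
time: 27.1
ee_pos: [0.4226, 0.3456, 0.0975]
tool_rot: [[-0.994, 0.114, 0.002], [0.114, 0.994, -0.001], [-0.002, -0.0, -1.0]]
force: [-0.3, 0.0, 0.0]
opening: 1.0
grasp_force: 0.0
```

Call:
play_rows(deltas=[[0, 0, 0, 0, 0, 0], [0, 0, 0, 0, 0, 0], [0, 0, 0, 0, 0, 0], [0, 0, 0, 0, 0, 0], [0, 0, 0, 0, 0, 0], [0, 0, 0, 0, 0, 0], [0, 0, 0, 0, 0, 0], [0, 0, 0, 0, 0, 0]], fingers=1)

```text
time: 28.1
ee_pos: [0.4217, 0.3452, 0.0963]
tool_rot: [[-0.994, 0.113, -0.0], [0.113, 0.994, -0.002], [-0.0, -0.002, -1.0]]
force: [-0.5, -1.1, -0.1]
opening: 0.212
grasp_force: 30.0
```

Call:
play_rows(deltas=[[0, 0, -0.01, 0, 0, 0], [0, 0, -0.03, 0, 0, 0], [0, 0, -0.06, 0, 0, 0], [0, 0, -0.1, 0, 0, 0], [0, 0, -0.14, 0, 0, 0], [0, 0, -0.17, 0, 0, 0], [0, 0, -0.18, 0, 0, 0], [0, 0, -0.18, 0, 0, 0]])

```text
time: 29.1
ee_pos: [0.4218, 0.3458, 0.2317]
tool_rot: [[-0.994, 0.113, 0.001], [0.113, 0.994, -0.001], [-0.001, -0.001, -1.0]]
force: [-0.4, -0.2, -2.8]
opening: 0.214
grasp_force: 30.0
```

```bash
python3 - <<'E'
from h import *
plan([((.42,.06,.225),-3,-4),((.43,-.06,.225),-3,-4)])
E
```

```text
t 29.1 pos [0.4218 0.3458 0.2317]
[-0.041, -0.379, 0.009, 0.001, 0.09, -0.078]
[-0.072, -0.536, 0.009, 0.001, 0.09, -0.078]
```

Call:
play_rows(deltas=[[-0.001, -0.015, 0, 0, 0.03, -0.01], [-0.005, -0.05, 0, 0, 0.06, -0.02], [-0.01, -0.1, 0, 0, 0.09, -0.04], [-0.016, -0.15, 0, 0, 0.09, -0.06], [-0.022, -0.2, 0, 0, 0.09, -0.078], [-0.028, -0.26, 0, 0, 0.09, -0.078], [-0.034, -0.32, 0, 0, 0.09, -0.078], [-0.041, -0.38, 0, 0, 0.09, -0.078]])

```text
time: 30.1
ee_pos: [0.4191, 0.0572, 0.2308]
tool_rot: [[-0.996, 0.052, -0.073], [0.052, 0.999, 0.005], [0.073, 0.001, -0.997]]
force: [0.5, 0.1, -2.9]
opening: 0.212
grasp_force: 30.0
```

```bash
python3 - <<'E'
from h import *
plan([((.43,-.06,.225),-3,-4),((.45,-.12,.22),-3,-4),dump(1,-4,lipz=.13,gz=.005)])
E
```

```text
t 30.1 pos [0.4191 0.0572 0.2308]
[-0.023, -0.155, 0.006, 0.002, -0.004, 0.0]
[-0.054, -0.234, 0.01, 0.002, -0.004, 0.0]
[-0.26, -0.32, 0.021, 0.002, -0.004, 0.0]
```

Call:
play_rows(deltas=[[-0.007, -0.05, 0.002, 0, 0, 0], [-0.015, -0.1, 0.004, 0, 0, 0], [-0.023, -0.155, 0.006, 0, 0, 0], [-0.035, -0.2, 0.008, 0, 0, 0], [-0.06, -0.235, 0.01, 0, 0, 0], [-0.095, -0.26, 0.014, 0, 0, 0], [-0.135, -0.285, 0.018, 0, 0, 0], [-0.175, -0.305, 0.02, 0, 0, 0]])

```text
time: 31.1
ee_pos: [0.5374, -0.1773, 0.2057]
tool_rot: [[-0.996, 0.053, -0.073], [0.053, 0.999, 0.006], [0.073, 0.002, -0.997]]
force: [0.2, 0.3, -3.2]
opening: 0.214
grasp_force: 30.0
```

```bash
python3 - <<'E'
from h import *
print(robot.sense()['joint_pos'].round(2))
plan([dump(1,-4,lipz=.13,gz=.005),dump(1,-4,gz=.005),dump(1,0,gz=.005)])
E
```

```text
[-0.51  0.2   1.56 -0.03  1.45 -2.03]
t 31.1 pos [ 0.5374 -0.1773  0.2057]
[-0.084, -0.016, 0.001, 0.003, -0.005, -0.001]
[-0.09, -0.016, 0.084, 0.003, -0.005, -0.001]
[-0.083, -0.016, 0.08, 0.003, -0.093, -0.001]
```

Call:
play_rows(deltas=[[-0.035, -0.008, 0, 0, 0, 0], [-0.06, -0.013, 0, 0, 0, 0], [-0.078, -0.016, 0.001, 0, 0, 0], [-0.084, -0.016, 0.02, 0, 0, 0], [-0.087, -0.016, 0.05, 0, 0, 0], [-0.09, -0.016, 0.078, 0, 0, 0], [-0.087, -0.016, 0.082, 0, -0.05, 0], [-0.083, -0.016, 0.08, 0, -0.093, 0]])

```text
time: 32.1
ee_pos: [0.5934, -0.1905, 0.1406]
tool_rot: [[-0.999, 0.052, 0.0], [0.052, 0.999, 0.003], [0.0, 0.003, -1.0]]
force: [0.4, 0.2, -3.1]
opening: 0.212
grasp_force: 30.0
```

```bash
python3 - <<'E'
from h import *
plan([dump(1,a,gz=.005) for a in (4,8,11,12,13,14,15,16)])
E
```

```text
t 32.1 pos [ 0.5934 -0.1905  0.1406]
[0.005, -0.002, -0.004, 0.003, -0.089, 0.0]
[0.013, -0.002, -0.008, 0.003, -0.178, 0.0]
[0.018, -0.002, -0.01, 0.003, -0.245, 0.0]
[0.02, -0.002, -0.011, 0.003, -0.267, 0.0]
[0.022, -0.002, -0.011, 0.003, -0.289, 0.0]
[0.024, -0.002, -0.012, 0.003, -0.311, 0.0]
[0.026, -0.002, -0.013, 0.003, -0.333, 0.0]
[0.028, -0.002, -0.013, 0.003, -0.356, 0.0]
```

Call:
play_rows(deltas=[[0.005, -0.002, -0.004, 0, -0.089, 0], [0.013, -0.002, -0.008, 0, -0.178, 0], [0.018, -0.002, -0.01, 0, -0.245, 0], [0.02, -0.002, -0.011, 0, -0.267, 0], [0.022, -0.002, -0.011, 0, -0.289, 0], [0.024, -0.002, -0.012, 0, -0.311, 0], [0.026, -0.002, -0.013, 0, -0.333, 0], [0.028, -0.002, -0.013, 0, -0.356, 0]])

```text
time: 33.1
ee_pos: [0.5739, -0.1915, 0.1529]
tool_rot: [[-0.959, 0.052, 0.279], [0.05, 0.999, -0.014], [-0.279, 0.001, -0.96]]
force: [0.6, 0.6, -3.6]
opening: 0.214
grasp_force: 30.0
```

```bash
python3 - <<'E'
from h import *
print(robot.sense()['joint_pos'].round(2))
plan([dump(1,a,gz=.005) for a in (18,20,22,25,28,32,36)])
E
```

```text
[-0.6   0.07  1.83  0.18  1.   -2.2 ]
t 33.1 pos [ 0.5739 -0.1915  0.1529]
[0.006, 0.0, 0.0, 0.001, -0.039, 0.0]
[0.01, 0.0, -0.002, 0.001, -0.084, 0.0]
[0.013, 0.0, -0.003, 0.001, -0.128, 0.0]
[0.019, 0.0, -0.006, 0.001, -0.195, 0.0]
[0.025, 0.0, -0.008, 0.001, -0.262, 0.0]
[0.032, 0.0, -0.01, 0.001, -0.351, 0.0]
[0.04, 0.0, -0.012, 0.001, -0.439, 0.0]
```

Call:
play_rows(deltas=[[0.006, 0, 0, 0, -0.039, 0], [0.01, 0, -0.002, 0, -0.084, 0], [0.013, 0, -0.003, 0, -0.128, 0], [0.019, 0, -0.006, 0, -0.195, 0], [0.025, 0, -0.008, 0, -0.262, 0], [0.032, 0, -0.01, 0, -0.351, 0], [0.038, 0, -0.012, 0, -0.42, 0], [0.038, 0, -0.012, 0, -0.42, 0]])

```text
time: 34.1
ee_pos: [0.5429, -0.1898, 0.1527]
tool_rot: [[-0.818, 0.054, 0.573], [0.045, 0.999, -0.03], [-0.574, 0.001, -0.819]]
force: [-0.2, -0.0, -3.2]
opening: 0.211
grasp_force: 30.0
```

Call:
play_rows(deltas=[[0, 0, 0, 0, 0, 0], [0, 0, 0, 0, 0, 0], [0, 0, 0, 0, 0, 0], [0, 0, 0, 0, 0, 0]])

```text
time: 34.6
ee_pos: [0.5443, -0.1899, 0.1536]
tool_rot: [[-0.817, 0.052, 0.574], [0.043, 0.999, -0.029], [-0.574, 0.001, -0.819]]
force: [0.5, 0.7, -2.3]
opening: 0.21
grasp_force: 30.0
```

Call:
play_rows(deltas=[[-0.02, 0, -0.02, 0, 0.12, 0], [-0.035, 0, -0.02, 0, 0.243, 0], [-0.054, 0, -0.01, 0, 0.45, 0], [-0.07, 0, -0.015, 0, 0.6, 0], [-0.095, 0, -0.015, 0, 0.78, 0], [-0.095, 0, -0.015, 0, 0.78, 0], [-0.095, 0, -0.015, 0, 0.78, 0], [-0.095, 0, -0.015, 0, 0.78, 0]])

```text
time: 35.6
ee_pos: [0.5948, -0.1925, 0.2037]
tool_rot: [[-0.999, 0.053, -0.0], [0.053, 0.999, 0.001], [0.0, 0.001, -1.0]]
force: [-0.7, 0.6, -1.9]
opening: 0.212
grasp_force: 30.0
```

```bash
python3 - <<'E'
from h import *
plan([((.44,-.06,.235),-3,0),((.42,.1,.235),-3,0)])
E
```

```text
t 35.6 pos [ 0.5948 -0.1925  0.2037]
[0.215, 0.166, -0.041, 0.001, 0.0, -0.001]
[0.253, 0.377, -0.041, 0.001, 0.0, -0.001]
```

Call:
play_rows(deltas=[[0.04, 0.01, -0.01, 0, 0, 0], [0.1, 0.04, -0.03, 0, 0, 0], [0.16, 0.08, -0.041, 0, 0, 0], [0.2, 0.13, -0.041, 0, 0, 0], [0.225, 0.19, -0.041, 0, 0, 0], [0.24, 0.25, -0.041, 0, 0, 0], [0.247, 0.31, -0.041, 0, 0, 0], [0.253, 0.375, -0.041, 0, 0, 0]])

```text
time: 36.6
ee_pos: [0.42, 0.0992, 0.235]
tool_rot: [[-0.999, 0.054, 0.002], [0.054, 0.999, 0.001], [-0.002, 0.001, -1.0]]
force: [0.1, -0.8, -2.6]
opening: 0.216
grasp_force: 30.0
```

```bash
python3 - <<'E'
from h import *
plan([((.4212,.3454,.225),-6.5,0),((.4212,.3454,.13),-6.5,0)])
p=vision.grab_frame('top');f=cv2.cvtColor(p['frame'],cv2.COLOR_RGB2BGR)
cv2.imwrite('pics/t7.png',cv2.resize(f[180:290,270:460],None,fx=4,fy=4,interpolation=cv2.INTER_CUBIC))
E
```

```text
t 36.6 pos [0.42   0.0992 0.235 ]
[0.016, 0.328, 0.014, 0.002, 0.002, 0.076]
[0.016, 0.328, 0.14, 0.002, 0.002, 0.076]
```

View pics/t7.png

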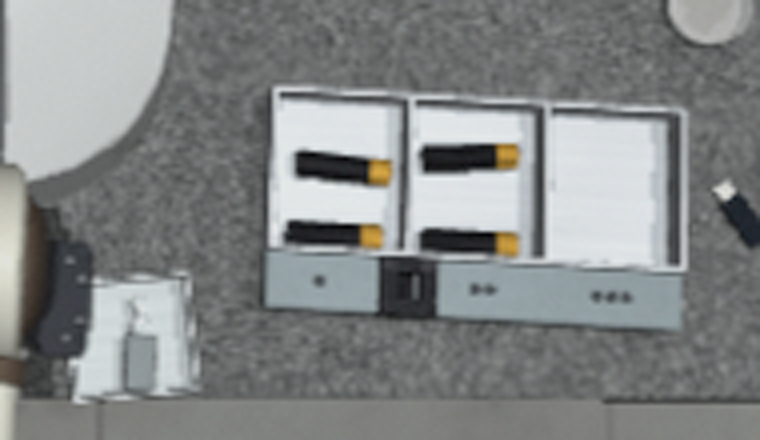

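Cell 1 has both its cases, at (345,168) and (335,234), and cell 2 its two. The plug is still in the nudged dish at (140,360). Setting scoop 1 down.

Call:
play_rows(deltas=[[0.003, 0.04, 0, 0, 0, 0.01], [0.006, 0.1, 0, 0, 0, 0.03], [0.009, 0.17, 0, 0, 0, 0.05], [0.012, 0.24, 0, 0, 0, 0.076], [0.016, 0.3, 0.01, 0, 0, 0.076], [0.016, 0.328, 0.014, 0, 0, 0.076], [0.016, 0.328, 0.014, 0, 0, 0.076], [0.016, 0.328, 0.014, 0, 0, 0.076]])

```text
time: 37.65
ee_pos: [0.4218, 0.3433, 0.2248]
tool_rot: [[-0.994, 0.112, -0.0], [0.112, 0.994, 0.001], [0.0, 0.001, -1.0]]
force: [-0.1, 0.0, -3.1]
opening: 0.212
grasp_force: 30.0
```

```bash
python3 - <<'E'
from h import *
plan([((.4212,.3454,.097),-6.5,0)])
E
```

```text
t 37.65 pos [0.4218 0.3433 0.2248]
[0.001, 0.003, 0.17, 0.001, 0.0, 0.001]
```

Call:
play_rows(deltas=[[0.001, 0.002, 0.04, 0, 0, 0], [0.001, 0.002, 0.09, 0, 0, 0], [0.001, 0.002, 0.13, 0, 0, 0], [0.001, 0.002, 0.155, 0, 0, 0], [0.001, 0.002, 0.165, 0, 0, 0], [0.001, 0.002, 0.17, 0, 0, 0], [0.001, 0.002, 0.17, 0, 0, 0], [0.001, 0.002, 0.17, 0, 0, 0]])

```text
time: 38.65
ee_pos: [0.4219, 0.3464, 0.0979]
tool_rot: [[-0.994, 0.112, 0.001], [0.112, 0.994, 0.002], [-0.001, 0.002, -1.0]]
force: [-0.1, 0.1, -2.3]
opening: 0.214
grasp_force: 30.0
```

Call:
play_rows(deltas=[[0, 0, 0, 0, 0, 0], [0, 0, 0, 0, 0, 0], [0, 0, 0, 0, 0, 0], [0, 0, 0, 0, 0, 0], [0, 0, 0, 0, 0, 0], [0, 0, 0, 0, 0, 0]], fingers=0)

```text
time: 39.4
ee_pos: [0.4213, 0.3461, 0.097]
tool_rot: [[-0.994, 0.112, -0.001], [0.112, 0.994, 0.001], [0.001, 0.001, -1.0]]
force: [0.2, -0.4, -0.2]
opening: 0.843
grasp_force: 0.0
```

Call:
play_rows(deltas=[[0, 0, -0.03, 0, 0, 0], [0, 0, -0.08, 0, 0, 0], [0, 0, -0.13, 0, 0, 0], [0, 0, -0.15, 0, 0, 0], [0, 0, -0.15, 0, 0, 0], [0, 0, -0.15, 0, 0, 0]])

```text
time: 40.15
ee_pos: [0.4204, 0.3455, 0.2075]
tool_rot: [[-0.994, 0.112, -0.003], [0.112, 0.994, -0.001], [0.003, -0.001, -1.0]]
force: [0.3, 0.1, -0.4]
opening: 0.996
grasp_force: 0.0
```

```bash
python3 - <<'E'
from h import *
plan([((.420,.2173,.21),8.8-180+180,0),((.420,.2173,.21),98,0)])
print(robot.sense()['joint_pos'].round(2))
E
```

```text
t 40.15 pos [0.4204 0.3455 0.2075]
[-0.019, -0.17, -0.003, -0.001, -0.004, -0.338]
[-0.019, -0.17, -0.003, 0.003, -0.004, -2.32]
[ 0.47  0.08  1.68  0.    1.38 -0.99]
```

Scoop 3 goes to the far cell, where joint 6 would near its limit. I'll turn the tool a half turn in four equal parts (wz +0.915 each) on the way.

Call:
play_rows(deltas=[[-0.019, -0.17, -0.01, 0, 0, 0.915], [-0.019, -0.17, -0.01, 0, 0, 0.915], [-0.019, -0.17, -0.01, 0, 0, 0.915], [-0.019, -0.17, -0.01, 0, 0, 0.915], [-0.019, -0.17, -0.01, 0, 0, 0.915]])

```text
time: 40.78
ee_pos: [0.4204, 0.2173, 0.2153]
tool_rot: [[-0.675, 0.737, -0.003], [0.737, 0.675, 0.0], [0.002, -0.002, -1.0]]
force: [-0.0, -0.7, -0.5]
opening: 0.997
grasp_force: 0.0
```

Call:
play_rows(deltas=[[0, 0, 0, 0, 0, 0.915], [0, 0, 0, 0, 0, 0.915], [0, 0, 0, 0, 0, 0.915], [0, 0, 0, 0, 0, 0.915], [0, 0, 0, 0, 0, 0.915]])

```text
time: 41.4
ee_pos: [0.4207, 0.2178, 0.216]
tool_rot: [[-0.026, 1.0, -0.002], [1.0, 0.026, 0.0], [0.0, -0.002, -1.0]]
force: [0.1, 0.2, 0.7]
opening: 1.001
grasp_force: 0.0
```

Call:
play_rows(deltas=[[0, 0, 0, 0, 0, 0.915], [0, 0, 0, 0, 0, 0.915], [0, 0, 0, 0, 0, 0.915], [0, 0, 0, 0, 0, 0.915], [0, 0, 0, 0, 0, 0.915]])

```text
time: 42.02
ee_pos: [0.421, 0.2177, 0.2164]
tool_rot: [[0.638, 0.77, -0.001], [0.77, -0.638, 0.001], [-0.0, -0.002, -1.0]]
force: [0.0, 0.0, 0.5]
opening: 1.002
grasp_force: 0.0
```

Call:
play_rows(deltas=[[0, 0, 0, 0, 0, 0.915], [0, 0, 0, 0, 0, 0.915], [0, 0, 0, 0, 0, 0.915], [0, 0, 0, 0, 0, 0.915], [0, 0, 0, 0, 0, 0.915]])

```text
time: 42.65
ee_pos: [0.4211, 0.2177, 0.2166]
tool_rot: [[0.987, 0.161, -0.001], [0.161, -0.987, 0.001], [-0.001, -0.001, -1.0]]
force: [0.3, 0.0, 0.9]
opening: 1.001
grasp_force: 0.0
```

```bash
cat >> h.py <<'E'
def tool(yaw,pitch=0,D=np.diag([1.,-1,-1])): # half-turned tool from here on
    return Ro.from_euler('z',yaw,degrees=True)*Ro.from_euler('y',-pitch,degrees=True)*Ro.from_matrix(D)
E
python3 - <<'E'
from h import *
plan([((.420,.2173,.2),8.8,0),((.420,.2173,.094),8.8,0)])
print(robot.sense()['joint_pos'].round(2))
E
```

```text
t 42.65 pos [0.4211 0.2177 0.2166]
[-0.001, 0.0, 0.022, -0.001, 0.001, 0.01]
[-0.001, 0.001, 0.163, -0.001, 0.001, 0.01]
[ 0.22 -0.12  1.86  0.    1.4   1.63]
```

Call:
play_rows(deltas=[[-0.001, 0, 0.05, 0, 0, 0], [-0.001, 0, 0.1, 0, 0, 0], [-0.001, 0, 0.14, 0, 0, 0], [-0.001, 0, 0.16, 0, 0, 0], [-0.001, 0, 0.163, 0, 0, 0], [-0.001, 0, 0.163, 0, 0, 0]])

```text
time: 43.4
ee_pos: [0.4213, 0.2179, 0.0957]
tool_rot: [[0.988, 0.156, 0.001], [0.156, -0.988, 0.001], [0.001, -0.001, -1.0]]
force: [-0.0, 1.6, 0.1]
opening: 0.999
grasp_force: 0.0
```

Call:
play_rows(deltas=[[0, 0, 0, 0, 0, 0], [0, 0, 0, 0, 0, 0], [0, 0, 0, 0, 0, 0], [0, 0, 0, 0, 0, 0], [0, 0, 0, 0, 0, 0], [0, 0, 0, 0, 0, 0], [0, 0, 0, 0, 0, 0], [0, 0, 0, 0, 0, 0]], fingers=1)

```text
time: 44.4
ee_pos: [0.4203, 0.2174, 0.0945]
tool_rot: [[0.988, 0.155, -0.001], [0.155, -0.988, 0.0], [-0.001, -0.0, -1.0]]
force: [-0.6, -0.8, 0.4]
opening: 0.213
grasp_force: 30.0
```

Call:
play_rows(deltas=[[0, 0, -0.01, 0, 0, 0], [0, 0, -0.03, 0, 0, 0], [0, 0, -0.06, 0, 0, 0], [0, 0, -0.1, 0, 0, 0], [0, 0, -0.14, 0, 0, 0], [0, 0, -0.17, 0, 0, 0], [0, 0, -0.18, 0, 0, 0], [0, 0, -0.18, 0, 0, 0]])

```text
time: 45.4
ee_pos: [0.4206, 0.2176, 0.2299]
tool_rot: [[0.988, 0.155, 0.0], [0.155, -0.988, 0.001], [0.0, -0.001, -1.0]]
force: [-0.1, -0.4, -3.9]
opening: 0.211
grasp_force: 30.0
```

```bash
python3 - <<'E'
from h import *
plan([((.42,.06,.225),-3,-4),((.43,-.06,.225),-3,-4)])
E
```

```text
t 45.4 pos [0.4206 0.2176 0.2299]
[-0.033, 0.208, 0.006, 0.008, -0.089, 0.264]
[-0.045, 0.368, 0.006, 0.008, -0.089, 0.264]
```

Call:
play_rows(deltas=[[-0.002, 0.015, 0, 0, -0.03, 0.03], [-0.007, 0.05, 0, 0, -0.06, 0.07], [-0.014, 0.09, 0, 0, -0.089, 0.12], [-0.022, 0.14, 0, 0, -0.089, 0.17], [-0.03, 0.19, 0.002, 0, -0.089, 0.22], [-0.034, 0.24, 0.004, 0.008, -0.089, 0.264], [-0.038, 0.29, 0.006, 0.008, -0.089, 0.264], [-0.042, 0.34, 0.006, 0.008, -0.089, 0.264]])

```text
time: 46.4
ee_pos: [0.4279, -0.0409, 0.2237]
tool_rot: [[0.996, -0.054, -0.073], [-0.054, -0.999, 0.004], [-0.073, -0.001, -0.997]]
force: [-0.3, 0.0, -2.8]
opening: 0.215
grasp_force: 30.0
```

```bash
python3 - <<'E'
from h import *
plan([((.45,-.12,.22),-3,-4),((.5,-.25,.22),-3,-4),dump(3,-4,lipz=.13)])
E
```

```text
t 46.4 pos [ 0.4279 -0.0409  0.2237]
[0.035, 0.104, 0.002, -0.001, 0.005, -0.002]
[0.111, 0.273, -0.003, -0.001, 0.005, -0.002]
[0.241, 0.451, 0.014, -0.001, 0.005, -0.002]
```

Call:
play_rows(deltas=[[0.015, 0.045, 0.002, 0, 0, 0], [0.035, 0.1, 0.002, 0, 0, 0], [0.06, 0.155, 0, 0, 0, 0], [0.085, 0.215, 0, 0, 0, 0], [0.115, 0.275, 0, 0, 0, 0], [0.145, 0.33, 0.004, 0, 0, 0], [0.18, 0.38, 0.008, 0, 0, 0], [0.21, 0.42, 0.012, 0, 0, 0]])

```text
time: 47.4
ee_pos: [0.5679, -0.364, 0.2025]
tool_rot: [[0.996, -0.054, -0.073], [-0.054, -0.999, 0.006], [-0.074, -0.002, -0.997]]
force: [-0.6, -0.2, -3.3]
opening: 0.215
grasp_force: 30.0
```

```bash
python3 - <<'E'
from h import *
print(robot.sense()['joint_pos'].round(2))
plan([dump(3,-4,lipz=.13),dump(3,-4),dump(3,0)])
E
```

```text
[-0.73  0.47  1.22 -0.04  1.51  0.9 ]
t 47.4 pos [ 0.5679 -0.364   0.2025]
[0.03, 0.031, 0.002, -0.003, 0.005, -0.003]
[0.037, 0.031, 0.085, -0.003, 0.005, -0.003]
[0.03, 0.031, 0.081, -0.002, 0.094, -0.003]
```

Call:
play_rows(deltas=[[0.015, 0.018, 0.002, 0, 0, 0], [0.026, 0.029, 0.002, 0, 0, 0], [0.03, 0.031, 0.002, 0, 0, 0], [0.032, 0.031, 0.025, 0, 0, 0], [0.034, 0.031, 0.055, 0, 0, 0], [0.036, 0.031, 0.08, 0, 0, 0], [0.034, 0.031, 0.083, 0, 0.05, 0], [0.03, 0.031, 0.081, 0, 0.094, 0]])

```text
time: 48.4
ee_pos: [0.5847, -0.3852, 0.1405]
tool_rot: [[0.999, -0.052, 0.002], [-0.052, -0.999, 0.002], [0.002, -0.002, -1.0]]
force: [0.7, -1.2, -3.0]
opening: 0.213
grasp_force: 30.0
```

```bash
python3 - <<'E'
from h import *
plan([dump(3,a) for a in (4,8,11,12,13,14,15,16)])
E
```

```text
t 48.4 pos [ 0.5847 -0.3852  0.1405]
[-0.007, 0.004, -0.003, -0.002, 0.086, 0.0]
[-0.014, 0.004, -0.007, -0.002, 0.175, 0.0]
[-0.02, 0.004, -0.009, -0.002, 0.242, 0.0]
[-0.022, 0.004, -0.01, -0.002, 0.264, 0.0]
[-0.024, 0.004, -0.01, -0.002, 0.286, 0.0]
[-0.026, 0.004, -0.011, -0.002, 0.309, 0.0]
[-0.027, 0.004, -0.012, -0.002, 0.331, 0.0]
[-0.029, 0.004, -0.012, -0.002, 0.353, 0.0]
```

Call:
play_rows(deltas=[[-0.007, 0.003, -0.003, 0, 0.086, 0], [-0.014, 0.003, -0.007, 0, 0.175, 0], [-0.02, 0.003, -0.009, 0, 0.242, 0], [-0.022, 0.003, -0.01, 0, 0.264, 0], [-0.024, 0.003, -0.01, 0, 0.286, 0], [-0.026, 0.003, -0.011, 0, 0.309, 0], [-0.027, 0.003, -0.012, 0, 0.331, 0], [-0.029, 0.003, -0.012, 0, 0.353, 0]])

```text
time: 49.4
ee_pos: [0.5637, -0.3873, 0.1517]
tool_rot: [[0.959, -0.052, 0.277], [-0.05, -0.999, -0.015], [0.278, 0.0, -0.961]]
force: [0.1, -0.1, -3.6]
opening: 0.213
grasp_force: 30.0
```

```bash
python3 - <<'E'
from h import *
print(robot.sense()['joint_pos'].round(2))
plan([dump(3,a) for a in (18,20,22,25,28,32,36)])
E
```

```text
[-0.88  0.3   1.57  0.23  1.09  0.65]
t 49.4 pos [ 0.5637 -0.3873  0.1517]
[-0.006, 0.0, 0.0, 0.0, 0.042, 0.001]
[-0.009, 0.0, -0.002, 0.0, 0.086, 0.001]
[-0.013, 0.0, -0.004, 0.0, 0.13, 0.001]
[-0.018, 0.0, -0.006, 0.0, 0.197, 0.001]
[-0.024, 0.0, -0.008, 0.0, 0.264, 0.001]
[-0.032, 0.0, -0.011, 0.0, 0.353, 0.001]
[-0.039, 0.0, -0.013, 0.0, 0.442, 0.001]
```

Call:
play_rows(deltas=[[-0.006, 0, 0, 0, 0.042, 0], [-0.009, 0, -0.002, 0, 0.086, 0], [-0.013, 0, -0.004, 0, 0.13, 0], [-0.018, 0, -0.006, 0, 0.197, 0], [-0.024, 0, -0.008, 0, 0.264, 0], [-0.032, 0, -0.011, 0, 0.353, 0], [-0.038, 0, -0.013, 0, 0.43, 0], [-0.038, 0, -0.013, 0, 0.43, 0]])

```text
time: 50.4
ee_pos: [0.5323, -0.3856, 0.1521]
tool_rot: [[0.815, -0.054, 0.577], [-0.045, -0.999, -0.03], [0.578, -0.001, -0.816]]
force: [-0.1, 0.7, -2.6]
opening: 0.208
grasp_force: 30.0
```

Call:
play_rows(deltas=[[0, 0, 0, 0, 0, 0], [0, 0, 0, 0, 0, 0], [0, 0, 0, 0, 0, 0], [0, 0, 0, 0, 0, 0]])

```text
time: 50.9
ee_pos: [0.5338, -0.3856, 0.1532]
tool_rot: [[0.814, -0.052, 0.579], [-0.042, -0.999, -0.03], [0.579, 0.0, -0.815]]
force: [-0.5, 0.2, -3.1]
opening: 0.214
grasp_force: 30.0
```

Call:
play_rows(deltas=[[0.02, 0, -0.02, 0, -0.12, 0], [0.035, 0, -0.02, 0, -0.243, 0], [0.054, 0, -0.01, 0, -0.45, 0], [0.07, 0, -0.015, 0, -0.6, 0], [0.095, 0, -0.015, 0, -0.785, 0], [0.095, 0, -0.015, 0, -0.785, 0], [0.095, 0, -0.015, 0, -0.785, 0], [0.095, 0, -0.015, 0, -0.785, 0]])

```text
time: 51.9
ee_pos: [0.5839, -0.3884, 0.2035]
tool_rot: [[0.999, -0.053, 0.002], [-0.053, -0.999, 0.0], [0.002, -0.0, -1.0]]
force: [-0.0, 0.2, -1.8]
opening: 0.213
grasp_force: 30.0
```

```bash
python3 - <<'E'
from h import *
plan([((.44,-.06,.23),-3,0),((.42,.06,.23),-3,0)])
E
```

```text
t 51.9 pos [ 0.5839 -0.3884  0.2035]
[-0.215, -0.427, -0.036, -0.001, -0.002, -0.001]
[-0.25, -0.585, -0.036, -0.001, -0.002, -0.001]
```

Call:
play_rows(deltas=[[-0.03, -0.04, -0.01, 0, 0, 0], [-0.07, -0.1, -0.036, 0, 0, 0], [-0.12, -0.17, -0.036, 0, 0, 0], [-0.17, -0.24, -0.036, 0, 0, 0], [-0.2, -0.31, -0.036, 0, 0, 0], [-0.215, -0.38, -0.036, 0, 0, 0], [-0.225, -0.45, -0.036, 0, 0, 0], [-0.235, -0.515, -0.036, 0, 0, 0]])

```text
time: 52.9
ee_pos: [0.4279, 0.0079, 0.2303]
tool_rot: [[0.999, -0.054, 0.004], [-0.054, -0.999, -0.0], [0.004, -0.0, -1.0]]
force: [0.7, 0.1, -3.1]
opening: 0.216
grasp_force: 30.0
```

```bash
python3 - <<'E'
from h import *
plan([((.42,.1,.23),0,0),((.4202,.2173,.225),8.8,0)])
p=vision.grab_frame('top');f=cv2.cvtColor(p['frame'],cv2.COLOR_RGB2BGR)
cv2.imwrite('pics/t8.png',cv2.resize(f[180:290,270:460],None,fx=4,fy=4,interpolation=cv2.INTER_CUBIC))
E
```

```text
t 52.9 pos [0.4279 0.0079 0.2303]
[-0.017, -0.122, 0.0, 0.0, -0.005, -0.069]
[-0.025, -0.278, 0.007, 0.0, -0.005, -0.264]
```

View pics/t8.png

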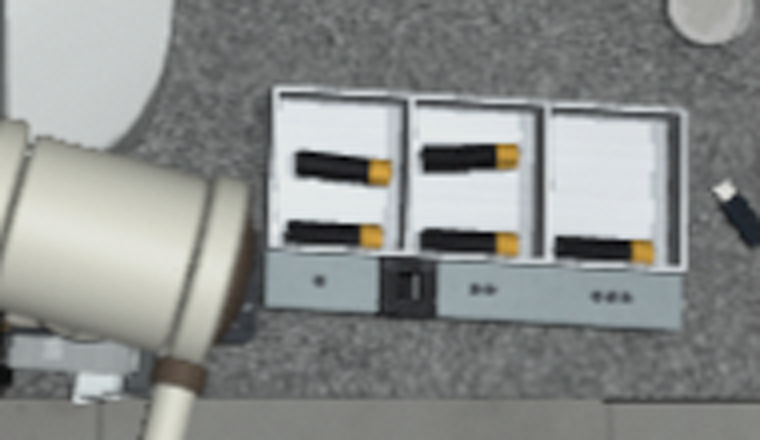

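All five cases are in the right cells; the last is at (605,250) in cell 3. Next I'll return scoop 3.

Call:
play_rows(deltas=[[-0.006, -0.04, 0, 0, 0, -0.02], [-0.012, -0.09, 0, 0, 0, -0.06], [-0.017, -0.14, 0, 0, 0, -0.12], [-0.02, -0.19, 0.003, 0, 0, -0.18], [-0.023, -0.24, 0.005, 0, 0, -0.23], [-0.025, -0.27, 0.007, 0, 0, -0.264], [-0.025, -0.278, 0.007, 0, 0, -0.264], [-0.025, -0.278, 0.007, 0, 0, -0.264]])

```text
time: 53.95
ee_pos: [0.4212, 0.215, 0.2249]
tool_rot: [[0.988, 0.154, 0.002], [0.154, -0.988, -0.0], [0.002, 0.001, -1.0]]
force: [0.1, 0.4, -2.7]
opening: 0.214
grasp_force: 30.0
```

```bash
python3 - <<'E'
from h import *
plan([((.4202,.2173,.0953),8.8,0)])
E
```

```text
t 53.95 pos [0.4212 0.215  0.2249]
[-0.001, -0.003, 0.173, 0.001, -0.002, 0.001]
```

Call:
play_rows(deltas=[[-0.001, -0.002, 0.04, 0, 0, 0], [-0.001, -0.002, 0.09, 0, 0, 0], [-0.001, -0.002, 0.13, 0, 0, 0], [-0.001, -0.002, 0.155, 0, 0, 0], [-0.001, -0.002, 0.167, 0, 0, 0], [-0.001, -0.002, 0.172, 0, 0, 0], [-0.001, -0.002, 0.172, 0, 0, 0], [-0.001, -0.002, 0.172, 0, 0, 0]])

```text
time: 54.95
ee_pos: [0.4213, 0.2172, 0.0967]
tool_rot: [[0.988, 0.154, 0.003], [0.154, -0.988, 0.0], [0.003, 0.0, -1.0]]
force: [-0.0, 0.4, -2.0]
opening: 0.213
grasp_force: 30.0
```

Call:
play_rows(deltas=[[0, 0, 0, 0, 0, 0], [0, 0, 0, 0, 0, 0], [0, 0, 0, 0, 0, 0], [0, 0, 0, 0, 0, 0], [0, 0, 0, 0, 0, 0], [0, 0, 0, 0, 0, 0]], fingers=0)

```text
time: 55.7
ee_pos: [0.4206, 0.2171, 0.0959]
tool_rot: [[0.988, 0.154, 0.002], [0.154, -0.988, -0.0], [0.001, 0.001, -1.0]]
force: [0.5, -0.5, -0.5]
opening: 0.841
grasp_force: 0.0
```

Call:
play_rows(deltas=[[0, 0, -0.03, 0, 0, 0], [0, 0, -0.08, 0, 0, 0], [0, 0, -0.14, 0, 0, 0], [-0.03, 0, -0.19, 0, 0, 0], [-0.08, 0, -0.23, 0, 0, 0], [-0.12, 0, -0.25, 0, 0, 0], [-0.12, 0, -0.25, 0, 0, 0], [-0.12, 0, -0.25, 0, 0, 0]])

```text
time: 56.7
ee_pos: [0.3316, 0.2032, 0.2827]
tool_rot: [[0.988, 0.154, 0.001], [0.154, -0.988, -0.0], [0.001, 0.001, -1.0]]
force: [-0.4, -0.5, -0.2]
opening: 1.004
grasp_force: 0.0
```

```bash
python3 - <<'E'
from h import *
p=vision.grab_frame('top');f=cv2.cvtColor(p['frame'],cv2.COLOR_RGB2BGR)
cv2.imwrite('pics/t9.png',cv2.resize(f[180:290,110:460],None,fx=2.28,fy=2.28,interpolation=cv2.INTER_CUBIC))
for k in('dish_in','plug_grip','scoop_1'): print(k,[(np.round(d['centre'],3).tolist(),round(d['score'],2)) for d in place_of(p,k)[:4]])
E
```

```text
dish_in [([0.412, -0.038, 0.0], 0.78), ([0.741, -0.139, -0.001], 0.37), ([0.425, 0.351, 0.003], 0.36)]
plug_grip [([0.398, -0.048, 0.016], 0.53)]
scoop_1 [([0.423, 0.221, 0.004], 0.84), ([0.422, 0.122, 0.005], 0.67), ([0.425, 0.349, 0.002], 0.65)]
```

View pics/t9.png

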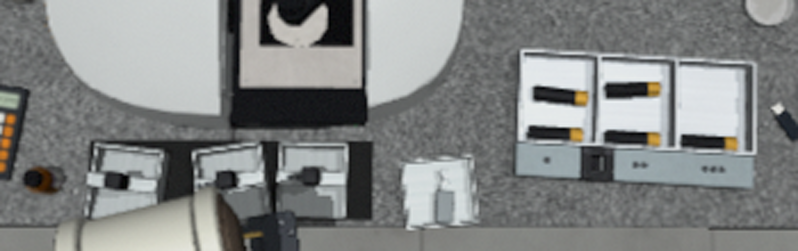

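The three scoops are empty and upright on the mat at about (125,180), (228,180) and (312,177). The plug is in the dish at (445,205), all five cases are in their cells, and the bottle is still at (42,180).

```bash
python3 -c "
from rig import robot
print(robot.hand_in())"
```

```text
the job is handed in; nothing more can be done
None
```

The job is done and handed in: the plug was pulled first and lies in the parking dish, all five cases are in their matching cells, the empty scoops stand on the mat, and the cup and bottle were left alone.

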